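# Make up a water kit and a sediment kit in their carriers

## Task

Make up the two field-sampling kits from the stock on the left of the table: the two-well carrier is the water kit and gets one reagent bottle and the tall slim tube; the three-well carrier is the sediment kit and gets the other reagent bottle, the sample tube that stands outside the rack and the squat jar. Stand each thing upright, right down in a well of its kit's carrier where all of the kit will fit, without tipping or dropping anything on the way. Leave the beakers and the tip box where they are.

Things in the scene. Friction and masses are not known exactly. Their poses are not given: they have to be found in the camera images.
- carrier_two: mm: shorter, two-well grey kit carrier, block 80 by 142, finger lips at the ends; fixed. Top 27 above the table, well floors 8 above it (19 deep), mouths bevelled 3. Wide well diameter 62 (a bottle fits only here), narrow 48 (tubes, jar). Origin: centre of underside, on the table; x across the row of wells, y along it, z up. Wells at x = 0: wide y = -30, narrow y = +37.
- carrier_three: mm: longer, three-well grey kit carrier, block 80 by 202, finger lips at the ends; fixed. Top 27 above the table, well floors 8 above it (19 deep), mouths bevelled 3. Wide well diameter 62 (a bottle fits only here), narrow 48 (tubes, jar). Origin: centre of underside, on the table; x across the row of wells, y along it, z up. Wells at x = 0: wide y = -60, narrow y = +7 and +67.
- reagent_bottle_1_mid (a point): mm: White plastic reagent bottle with a narrower ribbed screw cap: body diameter 50, height 100; straight body up to about 70, sloping shoulder, cap diameter 32 from 80 to 100; about 85 g. One of two alike, either may go into either kit. Starts upright on the table. Point: on its axis, half-way up; z up along it.
- reagent_bottle_2_mid (a point): mm: White plastic reagent bottle with a narrower ribbed screw cap: body diameter 50, height 100; straight body up to about 70, sloping shoulder, cap diameter 32 from 80 to 100; about 85 g. One of two alike, either may go into either kit. Starts upright on the table. Point: on its axis, half-way up; z up along it.
- sample_tube_mid (a point): mm: Clear screw-capped sample tube that stands by itself outside the rack: height 94, body diameter 34, teal cap diameter 41 from 75 to 94; about 60 g. Starts upright on the table. (The like tubes in the wire rack, and the rack, are fixed and not part of the job: they stand up to 105 high.) Point: on its axis, half-way up; z up along it.
- tall_tube_mid (a point): mm: Tall slim tube, height 156, body diameter 30, purple cap diameter 34 from 137 to 156; about 50 g. Starts upright on the table. Half-way up lies 78 below its top: grip it higher, within about 45 of the top, so that the top does not meet the gripper. Point: on its axis, half-way up; z up along it.
- squat_jar_mid (a point): mm: Small squat jar, height 53, body diameter 38, orange cap diameter 41 from 38 to 53; about 90 g. Starts upright on the table. In a well its lower 19 are below the carrier's top: grip it by the cap. Point: on its axis, half-way up; z up along it.
- glass_beaker_small: mm: Small glass beaker, diameter 70 (76 with its spout), height 85: bystander, to be left alone. Origin: centre of its underside.
- glass_beaker_large: mm: Large glass beaker, diameter 82 (88 with its spout), height 100: bystander, to be left alone. Origin: centre of its underside.
- pipette_tip_box: mm: Closed box of pipette tips, 90 by 116 by 66 high: bystander, to be left alone. Origin: centre of its underside.
There are look-alikes about, which are no part of the job. Leave any pink look-alike of the part that bears sample_tube_mid alone. What is meant by the part that bears tall_tube_mid is not yellow, and is the smaller of those in its own colour.

How it is judged:
By the outcome, as a careful person would: the job done as asked, in the order asked, and still so for the second after the job is handed in, with the robot touching nothing.
It also fails if it takes over 136 s, if anything falls off the work surface, if the arm or the gripper's body presses on something with over 40 N, if the wrist force passes 120 N, or if a joint passes its speed limit or range.

## Robot

A 7-joint arm with a two-finger parallel gripper is mounted at the origin on a cart in front of the work surface, level with it; the furniture and walls round the work are solid. World frame = base frame: x ahead of the robot, y to its left, z up, the work surface at z = 0. Lengths are in mm, angles in rad, forces in N, time in s.
With the tool pointing down it reaches from about 400 to 875 mm from the base axis. Payload 4.4 kg.
Tool frame: the origin (TCP) lies between the finger pads; the fingertips stand 11 mm ahead of it and the grasp point (between the pads) lies 8 mm behind it; y points along the fingers, x is the direction in which the jaws open and shut, and the axes are right-handed (so a half turn about y gives the same grasp; the last joint's range is limited). The gripper opens to 85 mm and grips with 20 to 120 N. Pads are 22 mm wide; open, the fingers measure 114 mm over their backs; the gripper's body (76 mm by 85 mm) begins 54 mm behind the grasp point. The pads swing forward as they close: fully open they stand 13 mm farther back than shut.
Start: joints at [1.172, 0.628, 0.038, 1.517, -0.027, 0.996, -0.02], TCP at [212.377, -614.34, 215.613] pointing down, gripper open.
Joint ranges: [-3.06, 3.06], [-0.37, 2.12], [-1.25, 1.32], [0.18, 2.47], [-1.1, 4.24], [0.23, 1.98], [-2.94, 2.94]. Speed limits (rad/s): [2.57, 2.57, 3.14, 3.14, 3.14, 3.14, 3.14].

## Interface

Orientations are given as [roll, pitch, yaw] about the fixed x, y, z axes, in that order (R = Rz(yaw) Ry(pitch) Rx(roll)).
In Python, from cell import * gives the robot as it stands.
- The arm moves only by the shell command python3 -m jog 'ROWS'. ROWS is JSON, a list of rows, each an object of numbers: "x", "y", "z": the shift along the tool's x, y, z in mm; "ax", "ay", "az": the turn, a rotation vector about the tool's x, y, z in rad; "grip": the finger opening in mm, from 0 to 85.4. In form: [{"x": .., "y": .., "z": .., "ax": .., "ay": .., "az": .., "grip": ..}, ...]. A call has 1 to 5 rows; each row is the pose to reach, as a shift and turn from the pose commanded when the call began, along the tool's axes at that moment; what a row does not reach only later rows make up. A row lasts 1/10 s, in which the tool goes at most 50 mm and 8.59 degrees, less where a joint would pass 70% of its speed; a pose out of reach is approached as far as the arm can. A call with a gripper value outside its range is refused whole. The fingers move at their own pace and stop on an object; the grip force is fixed at half the most. Time passes only in rows, so rows that repeat a pose let the fingers close. It gives the time, the measured TCP pose, the force and the opening at its end, in the units of the state.
- read_state(): the state, without advancing time (a new reading comes with each control period).
- get_image(name): name is "scene" or "top" or "wrist"; returns a dict with "color" (480x640x3 uint8, red, green, blue), "vfov" (degrees; the focal length in pixels is half the picture's height over the tangent of half this angle, whatever the lens; pixels are square), "cx", "cy" (the principal point, pixels), "camera_from_world" (4x4, takes a point from world to camera coordinates). Camera axes: x right, y down, z forward; pixel columns grow to the right and rows downward; lengths in mm; the calibration is good to about 2 mm. A picture is of the moment at which its call begins. There is no depth.
- finish_job(): hands the job in, once; it reports no verdict.
The state is a dict: "clock": time; "qpos": joint angles; "qd": joint speeds; "tau": joint torques, N m; "eef_pos": TCP position; "tool_rot": TCP orientation; "force": force on the tool from outside, world axes, zero at the start; "torque": the same for the moment, N m; "width": finger opening in mm.
Only numpy, scipy, OpenCV 4.12 (cv2) and the standard library are available. Lean on these libraries where they do the work, as an engineer would, in place of code of your own. Each camera call takes 0.05 s, during which the arm holds its last target.

## Working session

There is one attempt and no reset: what is moved stays moved. The work goes in short steps, Python scripts to look and compute and a shell command to move; the robot and the scene stay as the last step left them, time stands still between calls to the robot, and variables do not carry over. Pictures are saved under pics/ and viewed, and the job is handed in when it is done.

```bash
ls; mkdir -p pics
python3 - <<'E'
from cell import *
import cv2,numpy as np
print(read_state())
for n in ["scene","top","wrist"]:
    im=get_image(n); cv2.imwrite(f"pics/{n}0.png",im["color"][:,:,::-1]); print(n,im["vfov"],im["cx"],im["cy"],np.round(im["camera_from_world"],3).tolist(), [k for k in im])
E
```

```text
pics
{'clock': 0.0, 'qpos': array([ 1.17222254,  0.62936471,  0.03845425,  1.51835988, -0.02700544,
        0.99630736, -0.01998538]), 'qd': array([ 5.15546086e-04, -3.61524613e-04,  8.06045156e-04,  3.51429429e-04,
       -3.30087149e-04, -4.46523520e-04,  7.55120386e-05]), 'tau': array([-1.18997445e-04, -5.63407302e+01,  1.22630574e+00, -1.93448156e+01,
        1.09527324e-02,  1.03758374e-02, -3.51923589e-06]), 'eef_pos': array([ 212.14016004, -613.71344351,  214.67990542]), 'tool_rot': array([-1.57082523,  0.00192071, -1.23802068]), 'force': array([ 0.11558619,  0.82732108, -0.05304189]), 'torque': array([ 0.0320781 , -0.01299419, -0.01317723]), 'width': 85.68457117928122}
scene 43.36785732301224 315.6436864454771 239.56958056379534 [[-0.576, -0.817, -0.023, 229.468], [-0.446, 0.338, -0.829, 308.365], [0.685, -0.467, -0.559, 1487.505], [0.0, 0.0, 0.0, 1.0]] ['color', 'vfov', 'cx', 'cy', 'camera_from_world']
top 54.753307881274395 312.7517492519181 239.2932203500498 [[0.011, -1.0, 0.009, -42.539], [-0.993, -0.012, -0.122, 486.417], [0.122, -0.008, -0.993, 1355.689], [0.0, 0.0, 0.0, 1.0]] ['color', 'vfov', 'cx', 'cy', 'camera_from_world']
wrist 67.76832313284352 320.9326755518008 236.39652855830283 [[0.327, -0.945, -0.002, -648.253], [-0.896, -0.311, 0.318, -40.015], [-0.302, -0.102, -0.948, 381.441], [0.0, 0.0, 0.0, 1.0]] ['color', 'vfov', 'cx', 'cy', 'camera_from_world']
```

View pics/scene0.png

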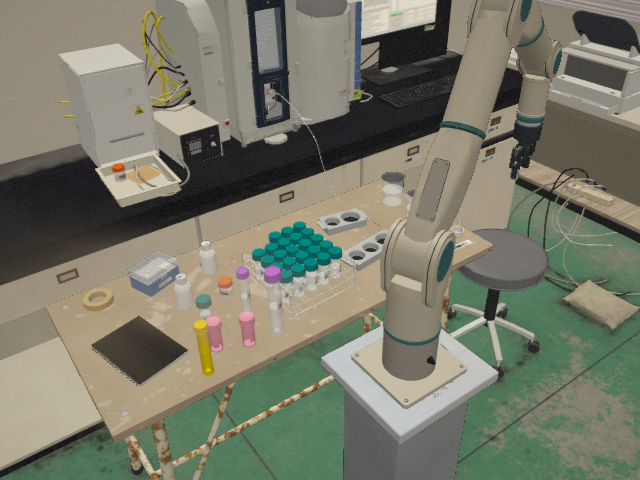

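View pics/top0.png

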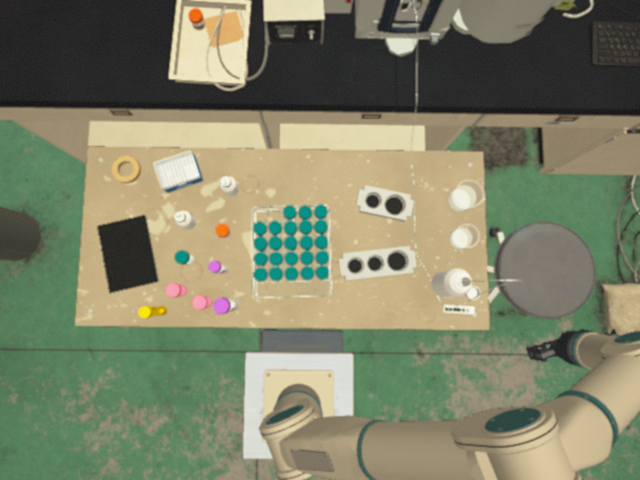

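View pics/wrist0.png

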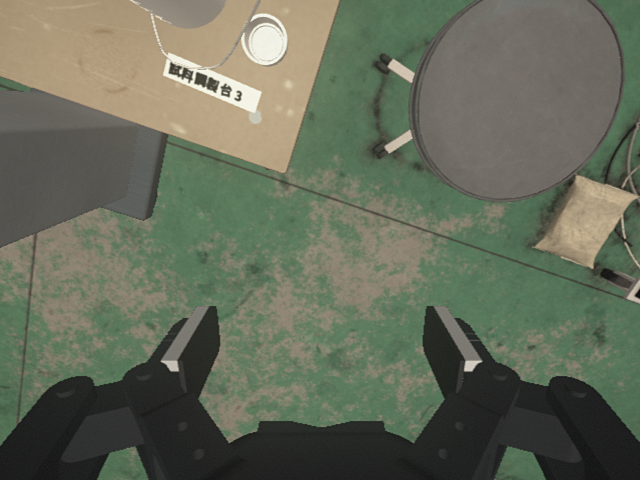

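```bash
cat > h.py <<'E'
from cell import *
import cv2,numpy as np
from scipy.spatial.transform import Rotation as Rot
def cam(im):
    f=240/np.tan(np.radians(im["vfov"])/2)
    return f,im["cx"],im["cy"],np.array(im["camera_from_world"])
def ray(im,u,v):
    f,cx,cy,T=cam(im); R=T[:3,:3]
    return -R.T@T[:3,3], R.T@np.array([(u-cx)/f,(v-cy)/f,1])
def at(im,u,v,z):
    o,d=ray(im,u,v); return o+d*(z-o[2])/d[2]
def proj(im,p):
    f,cx,cy,T=cam(im); c=T[:3,:3]@np.asarray(p,float)+T[:3,3]
    return np.array([f*c[0]/c[2]+cx,f*c[1]/c[2]+cy])
def crop(im,x0,y0,x1,y1,s,name,circ=None):
    c=im["color"][:,:,::-1].copy()
    c=cv2.resize(c[y0:y1,x0:x1],None,fx=s,fy=s,interpolation=cv2.INTER_CUBIC)
    for cl in (circ or []):
        pts=np.array([( (proj(im,p)-[x0,y0]+.5)*s-.5) for p in cl]).round().astype(int)
        cv2.polylines(c,[pts],False,(0,0,255),1)
    cv2.imwrite("pics/"+name,c)
def circle(x,y,z,r,n=48):
    a=np.linspace(0,2*np.pi,n); return [(x+r*np.cos(t),y+r*np.sin(t),z) for t in a]
def st():
    s=read_state(); print(round(s["clock"],2),np.round(s["eef_pos"],1),np.round(s["tool_rot"],3),np.round(s["force"],1),round(s["width"],1),np.round(s["qpos"],2))
    return s
E
python3 - <<'E'
from h import *
t=get_image("top"); crop(t,75,140,265,330,4,"t1.png"); crop(t,330,170,490,330,4,"t2.png")
s=get_image("scene"); crop(s,90,220,290,380,4,"s1.png"); crop(s,300,190,440,280,5,"s2.png")
E
```

```text
(no output)
```

View pics/t1.png

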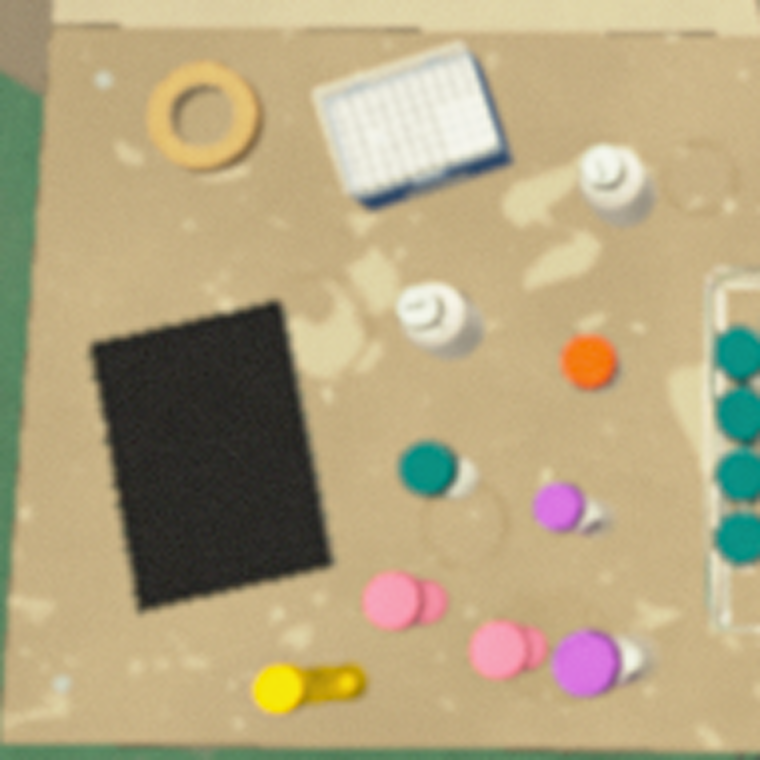

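View pics/t2.png

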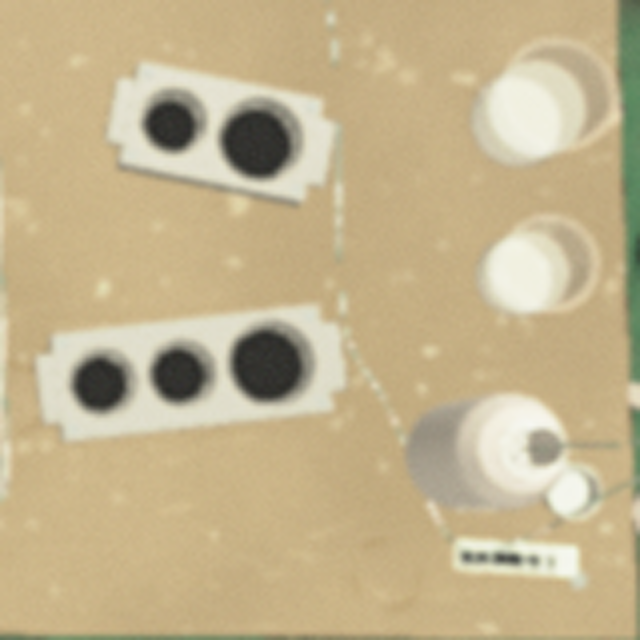

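View pics/s1.png

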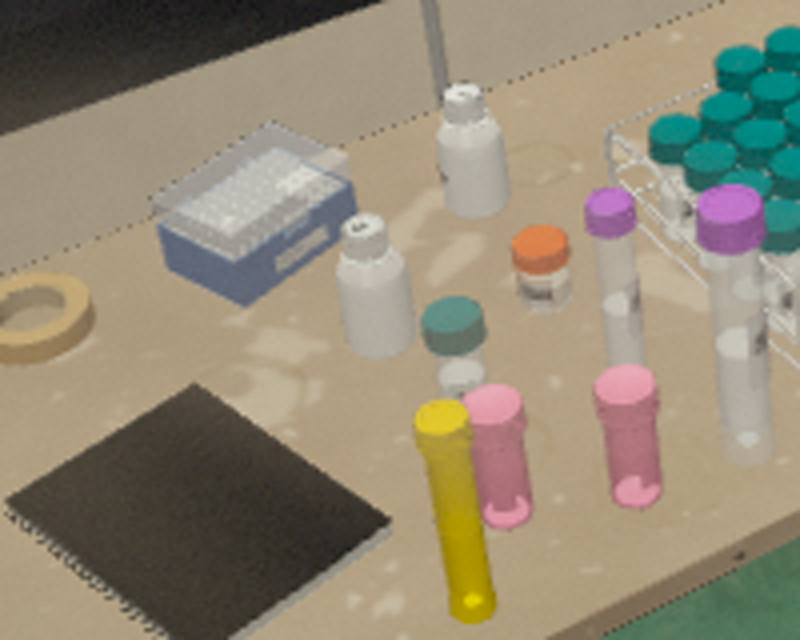

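View pics/s2.png

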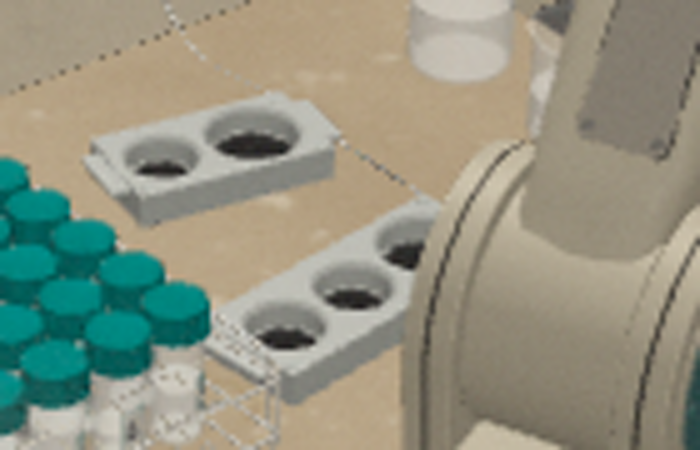

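```bash
cat > m1.py <<'E'
from h import *
t=get_image("top"); s=get_image("scene")
def tc(u,v): return 75+(u+.5)/4-.5,140+(v+.5)/4-.5
def t2c(u,v): return 330+(u+.5)/4-.5,170+(v+.5)/4-.5
P={"b1":(tc(421,308),100,16),"b2":(tc(606,166),100,16),"tube":(tc(428,468),94,20.5),"tall":(tc(558,507),156,17),"jar":(tc(589,361),53,20.5),"bigpurple":(tc(585,662),190,20)}
W={}
for k,(p,z,r) in P.items():
    w=at(t,*p,z); W[k]=w; print(k,w.round(1),"px diam m",np.round(2*r/ (1/ (t and 1)),1), "scene px",proj(s,w).round(1))
for k,p in {"3a":(101,380),"3b":(180,374),"3c":(268,363),"2n":(172,122),"2w":(259,140)}.items():
    print(k,at(t,*t2c(*p),27).round(1), at(t,*t2c(*p),8).round(1))
print(ray(t,320,240),ray(s,320,240)[0])
np.save("W.npy",W,allow_pickle=True)
E
python3 m1.py
```

```text
b1 [538.7 342.6 100. ] px diam m 32.0 scene px [182.1 276.7]
b2 [643.8 214.6 100. ] px diam m 32.0 scene px [207.  243.3]
tube [425.1 334.1  94. ] px diam m 41.0 scene px [203.9 298.7]
tall [394.8 228.6 156. ] px diam m 34.0 scene px [243.  270.5]
jar [508.7 230.8  53. ] px diam m 41.0 scene px [225.6 280.7]
bigpurple [292.5 200.5 190. ] px diam m 40.0 scene px [272.1 275.3]
3a [ 412.7 -163.3   27. ] [ 414.  -165.1    8. ]
3b [ 417.9 -222.2   27. ] [ 419.3 -224.9    8. ]
3c [ 426.9 -287.9   27. ] [ 428.4 -291.5    8. ]
2n [ 609.  -217.1   27. ] [ 613.  -219.7    8. ]
2w [ 596. -283.   27.] [ 599.8 -286.5    8. ]
(array([ 318.25389713,  -26.40456796, 1405.10509735]), array([ 0.12035438, -0.02326723, -0.99258267])) [-749.65076676  778.70512462 1091.81443376]
```

```bash
cat > ov.py <<'E'
from h import *
t=get_image("top"); s=get_image("scene")
def carrier(x,y,yaw,L,wells):
    c,sn=np.cos(yaw),np.sin(yaw); out=[]
    T=lambda a,b,z:(x+c*a-sn*b,y+sn*a+c*b,z)
    out.append([T(a,b,27) for a,b in [(-40,-L/2),(40,-L/2),(40,L/2),(-40,L/2),(-40,-L/2)]])
    for b,r in wells:
        p=T(0,b,0); out+= [circle(p[0],p[1],27,r+3),circle(p[0],p[1],8,r)]; print("well",np.round(p,1))
    return out
import sys
c3=eval(sys.argv[1]); c2=eval(sys.argv[2])
A=carrier(*c3,202,[(-60,31),(7,24),(67,24)])+carrier(*c2,142,[(-30,31),(37,24)])
crop(t,335,170,435,295,6,"ovt_%s.png"%sys.argv[3],A)
crop(s,300,190,440,280,5,"ovs_%s.png"%sys.argv[3],A)
E
python3 ov.py "(418.5,-229,np.arctan2(14,127)*1.0)" "(603,-254,-0.19)" 1
```

```text
well [ 425.1 -288.6    0. ]
well [ 417.7 -222.     0. ]
well [ 411.2 -162.4    0. ]
well [ 597.3 -283.5    0. ]
well [ 610.  -217.7    0. ]
```

View pics/ovt_1.png

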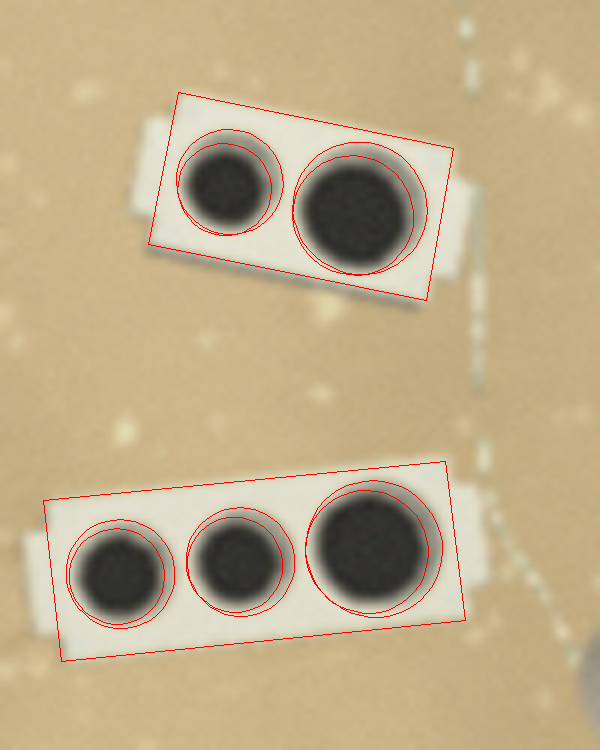

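View pics/ovs_1.png

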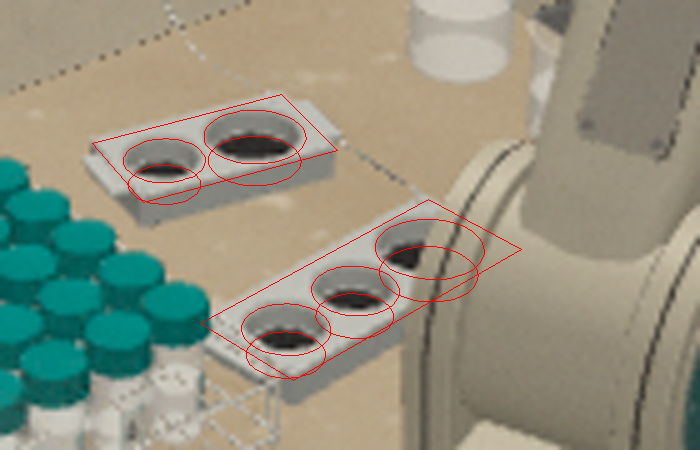

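```bash
cat >> h.py <<'E'
def rel(x,y,z,yaw,p=None,y0=None):
    """print shift in tool axes from current (or given) pose to a tool-down target"""
    s=read_state(); p=s["eef_pos"] if p is None else np.array(p,float)
    R=Rot.from_euler("xyz",s["tool_rot"])
    T=Rot.from_euler("xyz",[-np.pi/2,0,yaw])
    d=R.inv().apply(np.array([x,y,z])-p); r=(R.inv()*T).as_rotvec()
    print("xyz",d.round(1),"rot",r.round(3),"n",np.ceil(max(np.linalg.norm(d)/50,np.linalg.norm(r)/.15)))
E
python3 - <<'E'
from h import *
t=get_image("top")
tc=lambda u,v:(75+(u+.5)/4-.5,140+(v+.5)/4-.5)
print("pink",at(t,*tc(392,600),100),at(t,*tc(498,650),100),"rack corner L",at(t,252,205,60),at(t,252,297,60),at(t,332,205,60))
w=get_image("wrist"); print("wristcam",ray(w,320,240))
rel(212,-614,370,-1.238)
rel(430,-300,370,-0.6)
E
sed -i 's/$//' h.py
python3 -m jog '[{"y":-50},{"y":-100},{"y":-150},{"y":-150}]'; python3 -c "
from h import *
st()"
```

```text
pink [331.98133142 353.30336743 100.        ] [298.20298953 278.06303962 100.        ] rack corner L [582.84598683 143.44066798  60.        ] [313.83577497 136.21487708  60.        ] [585.84626932 -92.42271716  60.        ]
wristcam (array([ 291.33201012, -586.42997889,  373.56869513]), array([-0.31099412, -0.10410117, -0.94475081]))
xyz [  -0.4 -154.4   -0.2] rot [-0. -0.  0.] n 4.0
xyz [-226.  -154.4  308.4] rot [-0.    -0.638  0.   ] n 9.0
0.55 [ 212.4 -614.3  215.6] [-1.571 -0.    -1.238] [-0.3 -0.4  0.4] 85.3 [ 1.17  0.63  0.04  1.52 -0.03  1.   -0.02]$[0]: bad value
```

```bash
python3 -m jog '[{"x":0,"y":-50,"z":0,"ax":0,"ay":0,"az":0,"grip":85},{"x":0,"y":-100,"z":0,"ax":0,"ay":0,"az":0,"grip":85},{"x":0,"y":-150,"z":0,"ax":0,"ay":0,"az":0,"grip":85},{"x":0,"y":-155,"z":0,"ax":0,"ay":0,"az":0,"grip":85}]'; python3 -c "
from h import *
st(); rel(430,-300,370,-0.6)"
```

```text
clock: 0.95
eef_pos: [213.3, -617.5, 378.5]
tool_rot: [-1.57, -0.014, -1.238]
force: [0.2, 0.4, -0.3]
width: 85.2
0.95 [ 213.3 -617.5  378.5] [-1.57  -0.014 -1.238] [ 0.2  0.4 -0.3] 85.2 [ 1.17  0.51  0.05  1.27 -0.02  1.35 -0.02]
xyz [-229.5    5.5  308.4] rot [ 0.004 -0.638  0.013] n 8.0
```

```bash
python3 -m jog '[{"x":-230,"y":5,"z":308,"ax":0,"ay":-0.638,"az":0.01,"grip":85},{"x":-230,"y":5,"z":308,"ax":0,"ay":-0.638,"az":0.01,"grip":85},{"x":-230,"y":5,"z":308,"ax":0,"ay":-0.638,"az":0.01,"grip":85},{"x":-230,"y":5,"z":308,"ax":0,"ay":-0.638,"az":0.01,"grip":85},{"x":-230,"y":5,"z":308,"ax":0,"ay":-0.638,"az":0.01,"grip":85}]'; python3 -c "
from h import *
st(); rel(520,-60,350,-0.1)"
```

```text
clock: 1.45
eef_pos: [353.6, -405.6, 367.2]
tool_rot: [-1.568, 0.009, -0.596]
force: [1.1, -0.0, 0.4]
width: 85.2
1.45 [ 353.6 -405.6  367.2] [-1.568  0.009 -0.596] [ 1.1 -0.   0.4] 85.2 [ 0.91  0.34 -0.16  1.59  0.05  1.23  0.15]
xyz [-56.2  19.  379.4] rot [-0.005 -0.496 -0.008] n 8.0
```

```bash
python3 -m jog '[{"x":-56,"y":19,"z":379,"ax":0,"ay":-0.496,"az":-0.01,"grip":85},{"x":-56,"y":19,"z":379,"ax":0,"ay":-0.496,"az":-0.01,"grip":85},{"x":-56,"y":19,"z":379,"ax":0,"ay":-0.496,"az":-0.01,"grip":85},{"x":-56,"y":19,"z":379,"ax":0,"ay":-0.496,"az":-0.01,"grip":85},{"x":-56,"y":19,"z":379,"ax":0,"ay":-0.496,"az":-0.01,"grip":85}]'; python3 -c "
from h import *
st(); rel(644,215,250,0.3)"
```

```text
clock: 1.95
eef_pos: [462.4, -181.2, 356.0]
tool_rot: [-1.566, -0.003, -0.103]
force: [-0.0, -0.2, -0.3]
width: 84.5
1.95 [ 462.4 -181.2  356. ] [-1.566 -0.003 -0.103] [-0.  -0.2 -0.3] 84.5 [ 0.6   0.28 -0.37  1.72  0.1   1.16  0.1 ]
xyz [139.3 108.3 412.4] rot [-0.004 -0.403  0.004] n 9.0
```

```bash
python3 -m jog '[{"x":139,"y":108,"z":412,"ax":0,"ay":-0.403,"az":0,"grip":85},{"x":139,"y":108,"z":412,"ax":0,"ay":-0.403,"az":0,"grip":85},{"x":139,"y":108,"z":412,"ax":0,"ay":-0.403,"az":0,"grip":85},{"x":139,"y":108,"z":412,"ax":0,"ay":-0.403,"az":0,"grip":85},{"x":139,"y":108,"z":412,"ax":0,"ay":-0.403,"az":0,"grip":85}]'; python3 -c "
from h import *
st(); rel(644,215,250,0.3)"
```

```text
clock: 2.45
eef_pos: [563.8, 39.4, 296.5]
tool_rot: [-1.568, -0.005, 0.299]
force: [1.6, -0.3, 0.2]
width: 85.1
2.45 [563.8  39.4 296.5] [-1.568 -0.005  0.299] [ 1.6 -0.3  0.2] 85.1 [ 0.21  0.46 -0.5   1.64  0.23  1.1  -0.05]
xyz [128.1  47.5 144.1] rot [-0.003 -0.001  0.005] n 4.0
```

```bash
python3 -m jog '[{"x":128,"y":47,"z":144,"ax":0,"ay":0,"az":0,"grip":85},{"x":128,"y":47,"z":144,"ax":0,"ay":0,"az":0,"grip":85},{"x":128,"y":47,"z":144,"ax":0,"ay":0,"az":0,"grip":85},{"x":128,"y":47,"z":144,"ax":0,"ay":0,"az":0,"grip":85},{"x":128,"y":47,"z":144,"ax":0,"ay":0,"az":0,"grip":85}]'; python3 -c "
from h import *
st(); rel(644,215,52,0.3)
w=get_image('wrist');crop(w,0,0,640,480,1,'w1.png',[circle(644,215,100,16),circle(644,215,70,25),circle(644,215,0,25)])"
```

```text
clock: 2.95
eef_pos: [641.9, 222.1, 248.0]
tool_rot: [-1.561, -0.002, 0.308]
force: [-0.8, -0.1, -0.5]
width: 84.6
2.95 [641.9 222.1 248. ] [-1.561 -0.002  0.308] [-0.8 -0.1 -0.5] 84.6 [-0.11  0.68 -0.47  1.38  0.31  1.15 -0.31]
xyz [ -0.7 195.9  -9.3] rot [-0.01   0.008  0.002] n 4.0
```

View pics/w1.png

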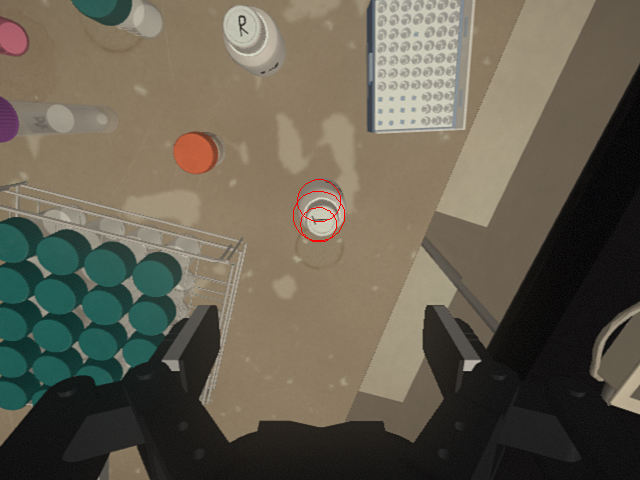

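```bash
python3 -c "
from h import *
st(); rel(645.5,215.5,47,0.3)"
```

```text
3.0 [642.1 217.8 248.9] [-1.565 -0.002  0.305] [-0.5 -0.9  0.1] 84.7 [-0.11  0.68 -0.47  1.38  0.31  1.15 -0.31]
xyz [  2.2 201.9  -4.4] rot [-0.006  0.005  0.002] n 5.0
```

```bash
python3 -m jog '[{"x":2,"y":50,"z":-2,"ax":-0.004,"ay":0,"az":0,"grip":85},{"x":2,"y":100,"z":-2,"ax":-0.004,"ay":0,"az":0,"grip":85},{"x":2,"y":140,"z":-2,"ax":-0.004,"ay":0,"az":0,"grip":85},{"x":2,"y":140,"z":-2,"ax":-0.004,"ay":0,"az":0,"grip":85}]'; python3 -c "
from h import *
w=get_image('wrist');st(); rel(645.5,215.5,47,0.3)
crop(w,0,0,640,480,1,'w2.png',[circle(644,215,100,16),circle(644,215,70,25),circle(644,215,0,25)])"
```

```text
clock: 3.4
eef_pos: [642.1, 208.5, 105.3]
tool_rot: [-1.574, 0.008, 0.298]
force: [-0.9, -0.2, 0.2]
width: 84.8
3.45 [644.7 210.2 109.1] [-1.573e+00  1.000e-03  2.980e-01] [0.8 0.3 0.3] 85.0 [-0.13  0.82 -0.41  1.52  0.39  0.89 -0.37]
xyz [ 2.4 62.1  4.9] rot [ 0.002 -0.002 -0.001] n 2.0
```

View pics/w2.png

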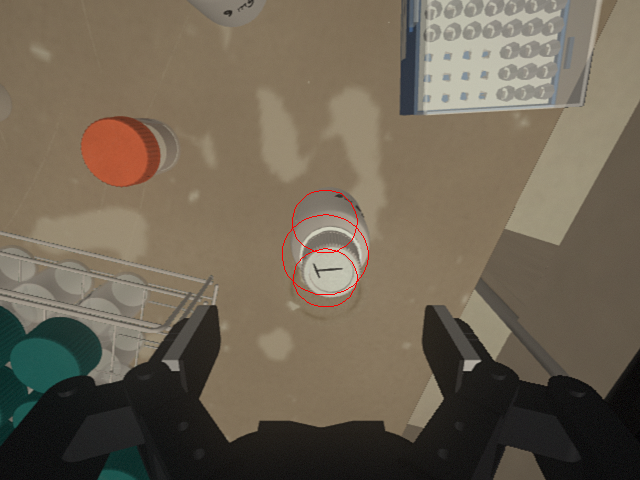

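```bash
python3 -m jog '[{"x":1,"y":0,"z":6,"ax":0,"ay":0,"az":0,"grip":85},{"x":1,"y":30,"z":6,"ax":0,"ay":0,"az":0,"grip":85},{"x":1,"y":61,"z":6,"ax":0,"ay":0,"az":0,"grip":85},{"x":1,"y":61,"z":6,"ax":0,"ay":0,"az":0,"grip":85}]'; python3 -c "
from h import *
st()"
python3 -m jog '[{"x":0,"y":0,"z":0,"ax":0,"ay":0,"az":0,"grip":30},{"x":0,"y":0,"z":0,"ax":0,"ay":0,"az":0,"grip":30},{"x":0,"y":0,"z":0,"ax":0,"ay":0,"az":0,"grip":30},{"x":0,"y":0,"z":0,"ax":0,"ay":0,"az":0,"grip":30},{"x":0,"y":0,"z":0,"ax":0,"ay":0,"az":0,"grip":30}]'
```

```text
clock: 3.85
eef_pos: [644.9, 218.4, 49.6]
tool_rot: [-1.572, -0.002, 0.299]
force: [-0.8, -1.1, 0.1]
width: 85.1
3.85 [644.9 218.4  49.6] [-1.572 -0.002  0.299] [-0.8 -1.1  0.1] 85.1 [-0.16  0.89 -0.38  1.54  0.42  0.79 -0.41]
clock: 4.35
eef_pos: [647.6, 219.7, 53.6]
tool_rot: [-1.571, -0.009, 0.299]
force: [-1.6, -0.1, 8.1]
width: 47.2
```

```bash
python3 -m jog '[{"x":0,"y":0,"z":0,"ax":0,"ay":0,"az":0,"grip":30},{"x":0,"y":-5,"z":0,"ax":0,"ay":0,"az":0,"grip":30},{"x":0,"y":-20,"z":0,"ax":0,"ay":0,"az":0,"grip":30},{"x":0,"y":-30,"z":0,"ax":0,"ay":0,"az":0,"grip":30},{"x":0,"y":-30,"z":0,"ax":0,"ay":0,"az":0,"grip":30}]'; python3 -c "
from h import *
w=get_image('wrist');st();crop(w,0,0,640,480,1,'w3.png')"
```

```text
clock: 4.85
eef_pos: [647.3, 219.5, 82.9]
tool_rot: [-1.571, -0.009, 0.299]
force: [-0.6, -0.3, -0.2]
width: 47.0
4.9 [646.6 219.1  81.7] [-1.571 -0.007  0.299] [ 0.7  0.2 -1.4] 47.2 [-0.15  0.85 -0.4   1.53  0.4   0.84 -0.4 ]
```

View pics/w3.png

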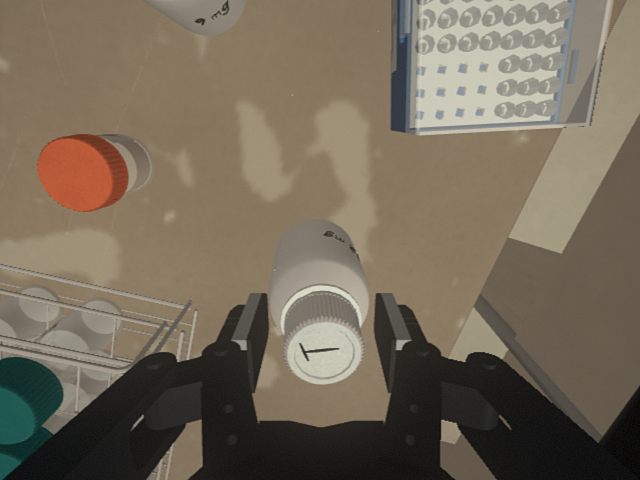

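```bash
python3 -m jog '[{"x":0,"y":-50,"z":0,"ax":0,"ay":0,"az":0,"grip":30},{"x":0,"y":-100,"z":0,"ax":0,"ay":0,"az":0,"grip":30},{"x":0,"y":-140,"z":0,"ax":0,"ay":0,"az":0.008,"grip":30}]'; python3 -c "
from h import *
st(); rel(597.3,-283.5,220,-0.19)"
```

```text
clock: 5.2
eef_pos: [645.0, 218.8, 222.5]
tool_rot: [-1.571, 0.003, 0.299]
force: [0.5, 0.2, -0.9]
width: 47.0
5.2 [645.  218.8 222.5] [-1.571  0.003  0.299] [ 0.5  0.2 -0.9] 47.0 [-0.12  0.71 -0.46  1.4   0.32  1.11 -0.33]
xyz [-193.7    3.2 -466. ] rot [ 0.001  0.489 -0.003] n 11.0
```

```bash
python3 -m jog '[{"x":-10,"y":0,"z":-23,"ax":0,"ay":0.025,"az":0,"grip":30},{"x":-25,"y":0,"z":-61,"ax":0,"ay":0.06,"az":0,"grip":30},{"x":-43,"y":0,"z":-103,"ax":0,"ay":0.11,"az":0,"grip":30},{"x":-61,"y":0,"z":-145,"ax":0,"ay":0.155,"az":0,"grip":30},{"x":-79,"y":0,"z":-187,"ax":0,"ay":0.2,"az":0,"grip":30}]'; python3 -c "
from h import *
st(); rel(597.3,-283.5,220,-0.19)"
```

```text
clock: 5.7
eef_pos: [623.9, 14.8, 220.2]
tool_rot: [-1.572, 0.004, 0.097]
force: [0.4, 0.2, -0.5]
width: 47.3
5.7 [623.9  14.8 220.2] [-1.572  0.004  0.097] [ 0.4  0.2 -0.5] 47.3 [ 0.18  0.62 -0.42  1.58  0.28  1.01 -0.22]
xyz [ -55.5    0.9 -294.3] rot [ 0.002  0.287 -0.004] n 6.0
```

```bash
python3 -m jog '[{"x":-8,"y":0,"z":-42,"ax":0,"ay":0.04,"az":0,"grip":30},{"x":-16,"y":0,"z":-84,"ax":0,"ay":0.08,"az":0,"grip":30},{"x":-24,"y":0,"z":-126,"ax":0,"ay":0.12,"az":0,"grip":30},{"x":-32,"y":0,"z":-168,"ax":0,"ay":0.165,"az":0,"grip":30},{"x":-40,"y":0,"z":-210,"ax":0,"ay":0.2,"az":0,"grip":30}]'; python3 -c "
from h import *
st(); rel(597.3,-283.5,220,-0.19)"
```

```text
clock: 6.2
eef_pos: [604.9, -197.9, 220.7]
tool_rot: [-1.573, 0.004, -0.103]
force: [-0.5, -0.2, -0.9]
width: 47.7
6.2 [ 604.9 -197.9  220.7] [-1.573  0.004 -0.103] [-0.5 -0.2 -0.9] 47.7 [ 0.49  0.63 -0.36  1.54  0.25  1.02 -0.05]
xyz [  1.3   0.9 -85.9] rot [ 0.002  0.087 -0.004] n 2.0
```

```bash
python3 -m jog '[{"x":1,"y":0,"z":-35,"ax":0,"ay":0.04,"az":0,"grip":30},{"x":1,"y":0,"z":-65,"ax":0,"ay":0.087,"az":0,"grip":30},{"x":1,"y":0,"z":-86,"ax":0,"ay":0.087,"az":0,"grip":30},{"x":1,"y":0,"z":-86,"ax":0,"ay":0.087,"az":0,"grip":30},{"x":1,"y":50,"z":-86,"ax":0,"ay":0.087,"az":0,"grip":30}]'; python3 -c "
from h import *
w=get_image('wrist');st(); rel(597.3,-283.5,170,-0.19)
c=[circle(597.3,-283.5,27,34),circle(610,-217.7,27,27)]
crop(w,0,0,640,480,1,'w4.png',c)"
```

```text
clock: 6.7
eef_pos: [603.1, -283.7, 177.0]
tool_rot: [-1.575, -0.012, -0.19]
force: [1.5, -0.2, -0.6]
width: 47.7
6.75 [ 595.1 -279.9  164.3] [-1.57   0.009 -0.187] [-4.2  2.1 -8.2] 47.6 [ 0.58  0.71 -0.32  1.53  0.26  0.95 -0.01]
xyz [ 2.7 -5.7 -3.1] rot [-0.     0.003 -0.009] n 1.0
```

View pics/w4.png

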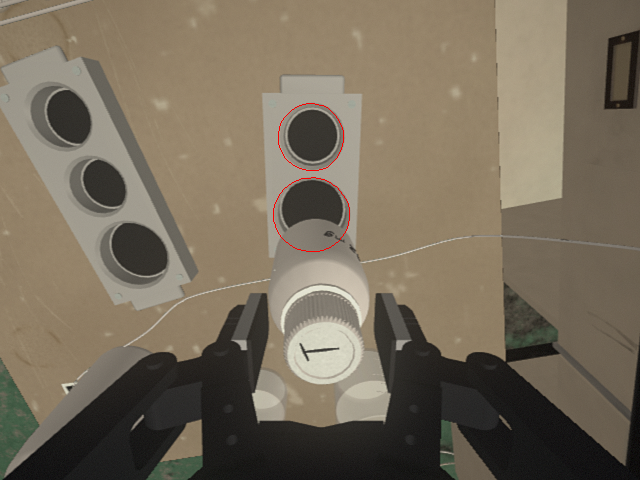

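```bash
python3 -m jog '[{"x":1,"y":10,"z":-2,"ax":0,"ay":0,"az":0,"grip":30},{"x":1,"y":40,"z":-2,"ax":0,"ay":0,"az":0,"grip":30},{"x":1,"y":65,"z":-2,"ax":0,"ay":0,"az":0,"grip":30},{"x":1,"y":65,"z":-2,"ax":0,"ay":0,"az":0,"grip":30}]'; python3 -c "
from h import *
st(); rel(597.3,-283.5,61,-0.19)
w=get_image('wrist')
c=[circle(597.3,-283.5,27,34),circle(610,-217.7,27,27)]
crop(w,0,0,640,480,1,'w5.png',c)"
```

```text
clock: 7.15
eef_pos: [596.4, -282.7, 103.9]
tool_rot: [-1.572, 0.008, -0.187]
force: [-0.9, 0.3, -1.0]
width: 47.4
7.15 [ 596.4 -282.7  103.9] [-1.572  0.008 -0.187] [-0.9  0.3 -1. ] 47.4 [ 0.57  0.79 -0.3   1.57  0.29  0.84 -0.03]
xyz [ 1.4 42.9 -0.6] rot [ 0.001  0.003 -0.008] n 1.0
```

View pics/w5.png

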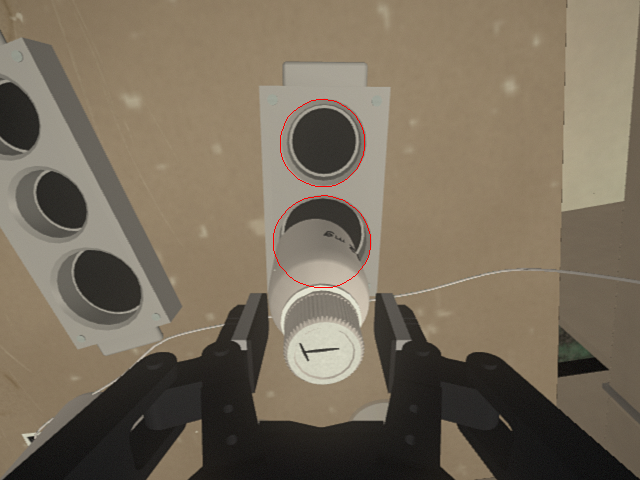

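```bash
python3 -m jog '[{"x":1,"y":10,"z":0,"ax":0,"ay":0,"az":-0.008,"grip":30},{"x":1.5,"y":25,"z":0,"ax":0,"ay":0,"az":-0.008,"grip":30},{"x":1.5,"y":36,"z":0,"ax":0,"ay":0,"az":-0.008,"grip":30},{"x":1.5,"y":36,"z":0,"ax":0,"ay":0,"az":-0.008,"grip":30},{"x":1.5,"y":40,"z":0,"ax":0,"ay":0,"az":-0.008,"grip":30}]'; python3 -m jog '[{"x":0,"y":0,"z":0,"ax":0,"ay":0,"az":0,"grip":30},{"x":0,"y":2,"z":0,"ax":0,"ay":0,"az":0,"grip":30},{"x":0,"y":2,"z":0,"ax":0,"ay":0,"az":0,"grip":30}]'
```

```text
clock: 7.7
eef_pos: [599.8, -284.7, 66.3]
tool_rot: [-1.573, -0.006, -0.188]
force: [-0.2, -1.1, -1.0]
width: 47.1
clock: 8.0
eef_pos: [599.6, -284.7, 64.3]
tool_rot: [-1.573, -0.006, -0.188]
force: [-0.3, -0.1, -1.1]
width: 47.4
```

```bash
python3 -m jog '[{"x":-1,"y":2,"z":0,"ax":0,"ay":0,"az":0,"grip":30},{"x":-1,"y":3,"z":0,"ax":0,"ay":0,"az":0,"grip":30},{"x":-1,"y":3,"z":0,"ax":0,"ay":0,"az":0,"grip":30}]'; python3 -m jog '[{"x":0,"y":1.5,"z":0,"ax":0,"ay":0,"az":0,"grip":30},{"x":0,"y":1.5,"z":0,"ax":0,"ay":0,"az":0,"grip":30}]'; python3 -c "
from h import *
w=get_image('wrist')
crop(w,0,0,640,480,1,'w6.png')"
```

```text
clock: 8.3
eef_pos: [598.5, -284.5, 61.7]
tool_rot: [-1.573, -0.005, -0.188]
force: [-1.8, 0.1, 2.6]
width: 47.5
clock: 8.5
eef_pos: [598.5, -284.7, 61.6]
tool_rot: [-1.574, -0.006, -0.188]
force: [-4.7, 1.3, 11.5]
width: 47.7
```

View pics/w6.png

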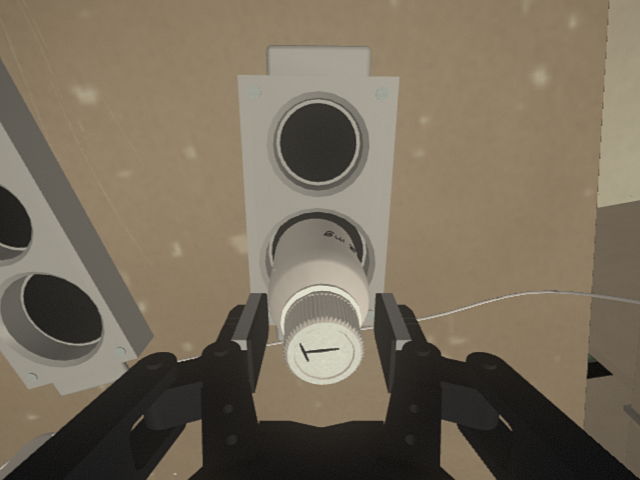

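```bash
python3 -m jog '[{"x":0,"y":-1.5,"z":0,"ax":0,"ay":0,"az":0,"grip":30},{"x":0,"y":-1.5,"z":0,"ax":0,"ay":0,"az":0,"grip":56},{"x":0,"y":-1.5,"z":0,"ax":0,"ay":0,"az":0,"grip":75},{"x":0,"y":-1.5,"z":0,"ax":0,"ay":0,"az":0,"grip":75},{"x":0,"y":-1.5,"z":0,"ax":0,"ay":0,"az":0,"grip":75}]'; python3 -m jog '[{"x":0,"y":-5,"z":0,"ax":0,"ay":0,"az":0,"grip":80},{"x":0,"y":-30,"z":0,"ax":0,"ay":0,"az":0,"grip":80},{"x":0,"y":-80,"z":0,"ax":0,"ay":0,"az":0,"grip":80},{"x":0,"y":-120,"z":0,"ax":0,"ay":0,"az":0,"grip":80},{"x":0,"y":-160,"z":0,"ax":0,"ay":0,"az":0,"grip":80}]'; python3 -c "
from h import *
w=get_image('wrist');st()
rel(395,229,300,0.5);rel(480,-20,300,0.15)
crop(w,0,0,640,480,1,'w7.png')"
```

```text
clock: 9.05
eef_pos: [598.5, -284.4, 60.9]
tool_rot: [-1.573, -0.005, -0.188]
force: [-1.1, -0.0, -0.8]
width: 74.8
clock: 9.55
eef_pos: [597.8, -283.8, 223.4]
tool_rot: [-1.573, -0.006, -0.188]
force: [0.3, 0.4, -0.4]
width: 79.9
9.6 [ 601.7 -285.   231. ] [-1.576 -0.018 -0.188] [ 1.5 -0.1  5.5] 80.3 [ 0.59  0.65 -0.34  1.46  0.24  1.05  0.02]
xyz [-298.   -76.5  465.9] rot [ 0.011 -0.688  0.015] n 12.0
xyz [-167.9  -73.1  237.2] rot [ 0.008 -0.338  0.017] n 6.0
```

View pics/w7.png

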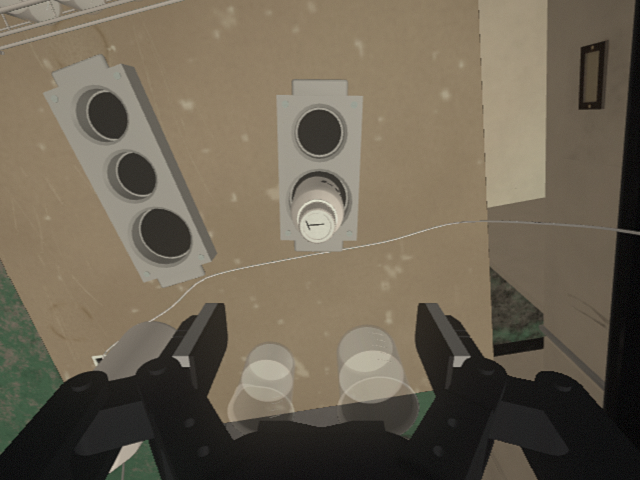

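```bash
python3 -m jog '[{"x":-31,"y":-20,"z":37,"ax":0,"ay":-0.06,"az":0,"grip":65},{"x":-62,"y":-40,"z":75,"ax":0,"ay":-0.13,"az":0,"grip":65},{"x":-93,"y":-60,"z":112,"ax":0,"ay":-0.2,"az":0,"grip":65},{"x":-124,"y":-75,"z":150,"ax":0,"ay":-0.27,"az":0,"grip":65},{"x":-150,"y":-75,"z":190,"ax":0,"ay":-0.338,"az":0,"grip":65}]'; python3 -c "
from h import *
st()
rel(395,229,300,0.5)"
```

```text
clock: 10.1
eef_pos: [487.9, -73.5, 296.8]
tool_rot: [-1.577, -0.008, 0.152]
force: [0.9, 0.2, 0.3]
width: 65.2
10.1 [487.9 -73.5 296.8] [-1.577 -0.008  0.152] [0.9 0.2 0.3] 65.2 [ 0.47  0.34 -0.51  1.83  0.2   1.02  0.03]
xyz [-46.1  -5.5 313. ] rot [ 0.007 -0.348  0.007] n 7.0
```

```bash
python3 -m jog '[{"x":-6,"y":0,"z":45,"ax":0,"ay":-0.05,"az":0,"grip":65},{"x":-13,"y":0,"z":90,"ax":0,"ay":-0.1,"az":0,"grip":65},{"x":-20,"y":0,"z":135,"ax":0,"ay":-0.15,"az":0,"grip":65},{"x":-26,"y":0,"z":180,"ax":0,"ay":-0.2,"az":0,"grip":65},{"x":-33,"y":0,"z":225,"ax":0,"ay":-0.25,"az":0,"grip":65}]'; python3 -c "
from h import *
st()
rel(395,229,300,0.5)"
```

```text
clock: 10.6
eef_pos: [421.1, 144.6, 294.2]
tool_rot: [-1.576, -0.004, 0.402]
force: [0.5, -0.2, -0.3]
width: 64.8
10.6 [421.1 144.6 294.2] [-1.576 -0.004  0.402] [ 0.5 -0.2 -0.3] 64.8 [ 0.11  0.28 -0.65  1.94  0.21  0.98 -0.24]
xyz [ 9.  -6.3 87.9] rot [ 0.006 -0.098  0.004] n 2.0
```

```bash
python3 -m jog '[{"x":5,"y":0,"z":45,"ax":0.003,"ay":-0.05,"az":0,"grip":65},{"x":9,"y":0,"z":75,"ax":0.006,"ay":-0.098,"az":0,"grip":65},{"x":9,"y":0,"z":88,"ax":0.006,"ay":-0.098,"az":0,"grip":65},{"x":9,"y":0,"z":88,"ax":0.006,"ay":-0.098,"az":0,"grip":65},{"x":9,"y":0,"z":88,"ax":0.006,"ay":-0.098,"az":0,"grip":65}]'; python3 -c "
from h import *
w=get_image('wrist')
st()
rel(395,229,122,0.5)
crop(w,0,0,640,480,1,'w8.png',[circle(394.8,228.6,156,17),circle(394.8,228.6,0,15)])"
```

```text
clock: 11.1
eef_pos: [395.9, 226.9, 293.3]
tool_rot: [-1.571, -0.003, 0.498]
force: [0.2, -0.6, 0.3]
width: 64.8
11.15 [396.2 226.4 293.2] [-1.571 -0.003  0.496] [ 1.1 -0.3  0.1] 65.1 [-0.04  0.31 -0.7   1.91  0.24  1.   -0.36]
xyz [ -0.2 171.2   2.9] rot [ 0.    -0.004  0.003] n 4.0
```

View pics/w8.png

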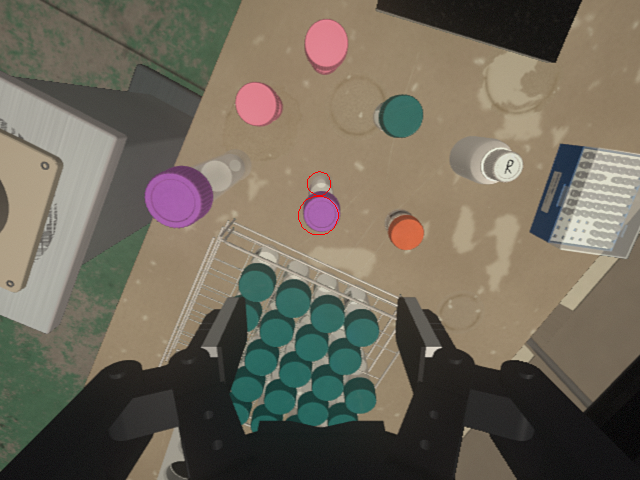

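```bash
python3 -m jog '[{"x":2.5,"y":40,"z":4,"ax":0,"ay":0,"az":0,"grip":65},{"x":2.5,"y":80,"z":4,"ax":0,"ay":0,"az":0,"grip":65},{"x":2.5,"y":105,"z":4,"ax":0,"ay":0,"az":0,"grip":65},{"x":2.5,"y":105,"z":4,"ax":0,"ay":0,"az":0,"grip":65}]'; python3 -c "
from h import *
w=get_image('wrist')
st()
rel(397,231,116,0.5)
crop(w,0,0,640,480,1,'w9.png',[circle(397,231,156,17),circle(397,231,0,15)])"
```

```text
clock: 11.55
eef_pos: [394.9, 229.5, 185.7]
tool_rot: [-1.571, 0.004, 0.496]
force: [-0.2, -0.8, 0.2]
width: 64.9
11.6 [396.  230.9 187.5] [-1.57   0.     0.496] [-0.6 -0.8  0.4] 65.3 [-0.14  0.46 -0.62  2.05  0.39  0.75 -0.51]
xyz [ 1.  71.5 -0.4] rot [-0.    -0.004 -0.   ] n 2.0
```

View pics/w9.png

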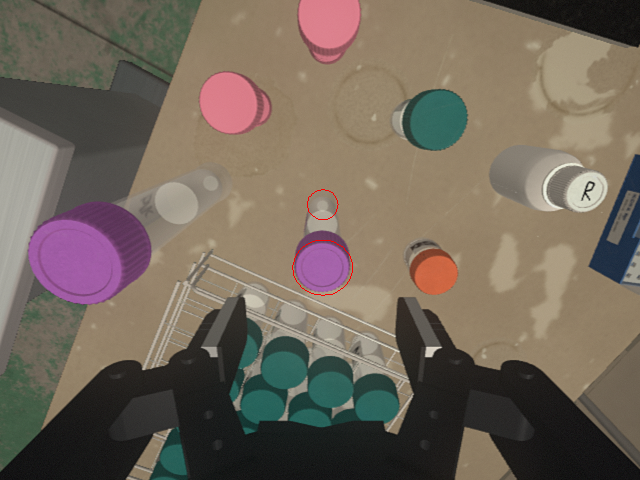

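```bash
python3 -m jog '[{"x":1,"y":30,"z":0.5,"ax":0,"ay":0,"az":0,"grip":65},{"x":1,"y":60,"z":0.5,"ax":0,"ay":0,"az":0,"grip":65},{"x":1,"y":70,"z":0.5,"ax":0,"ay":0,"az":0,"grip":65},{"x":1,"y":70,"z":0.5,"ax":0,"ay":0,"az":0,"grip":65},{"x":1,"y":70,"z":0.5,"ax":0,"ay":0,"az":0,"grip":45}]'; 
python3 -m jog '[{"x":0,"y":0,"z":0,"ax":0,"ay":0,"az":0,"grip":36},{"x":0,"y":0,"z":0,"ax":0,"ay":0,"az":0,"grip":28},{"x":0,"y":0,"z":0,"ax":0,"ay":0,"az":0,"grip":15},{"x":0,"y":0,"z":0,"ax":0,"ay":0,"az":0,"grip":15},{"x":0,"y":0,"z":0,"ax":0,"ay":0,"az":0,"grip":15}]'
python3 -c "
from h import *
w=get_image('wrist')
st()
crop(w,0,0,640,480,1,'w10.png')"
```

```text
clock: 12.1
eef_pos: [398.1, 234.2, 119.7]
tool_rot: [-1.57, -0.005, 0.498]
force: [0.0, -0.1, -0.2]
width: 51.7
clock: 12.6
eef_pos: [397.9, 234.2, 120.0]
tool_rot: [-1.57, -0.006, 0.498]
force: [-1.1, -0.5, 8.8]
width: 31.8
12.65 [397.9 234.2 120. ] [-1.57  -0.006  0.498] [-1.3  0.1  8.2] 31.3 [-0.23  0.56 -0.53  2.12  0.51  0.58 -0.63]
```

View pics/w10.png

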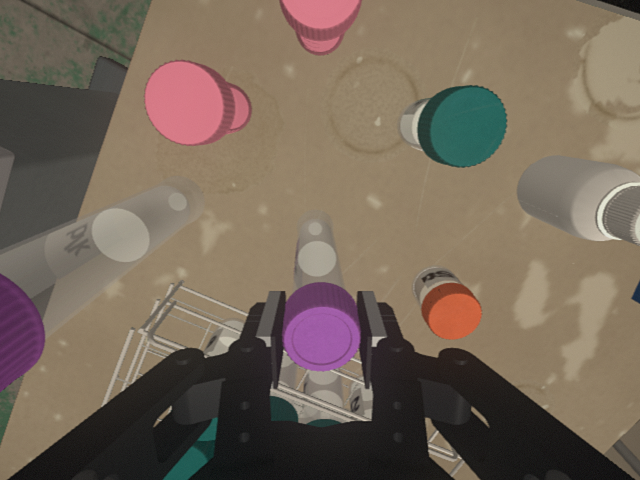

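```bash
python3 -m jog '[{"x":0,"y":-5,"z":0,"ax":0,"ay":0,"az":0,"grip":15},{"x":0,"y":-25,"z":0,"ax":0,"ay":0,"az":0,"grip":15},{"x":0,"y":-70,"z":0,"ax":0,"ay":0,"az":0,"grip":15},{"x":0,"y":-115,"z":0,"ax":0,"ay":0,"az":0,"grip":15},{"x":0,"y":-160,"z":0,"ax":0,"ay":0,"az":0,"grip":15}]'; 
python3 -c "
from h import *
w=get_image('wrist')
st()
rel(480,30,295,0.15)
crop(w,0,0,640,480,1,'w11.png')"
```

```text
clock: 13.15
eef_pos: [396.2, 233.2, 280.7]
tool_rot: [-1.57, -0.003, 0.499]
force: [1.0, -0.2, -0.6]
width: 31.4
13.2 [399.3 236.4 287.2] [-1.57  -0.015  0.499] [1.8 1.4 4.9] 31.8 [-0.05  0.33 -0.72  1.91  0.26  0.98 -0.39]
xyz [ -27.8   -8.4 -219.8] rot [-0.004  0.349  0.015] n 5.0
```

View pics/w11.png

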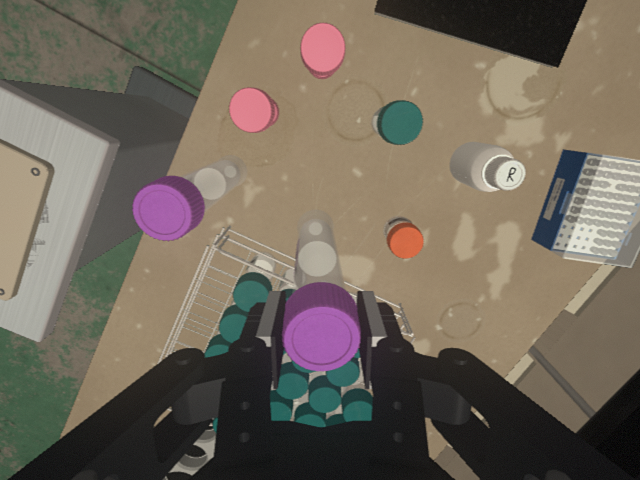

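```bash
python3 -m jog '[{"x":-3,"y":-6,"z":-25,"ax":0,"ay":0.035,"az":0,"grip":15},{"x":-8,"y":-8,"z":-66,"ax":0,"ay":0.1,"az":0,"grip":15},{"x":-14,"y":-8,"z":-110,"ax":0,"ay":0.175,"az":0,"grip":15},{"x":-20,"y":-8,"z":-155,"ax":0,"ay":0.245,"az":0,"grip":15},{"x":-25,"y":-8,"z":-198,"ax":0,"ay":0.315,"az":0,"grip":15}]'; 
python3 -c "
from h import *
st()
rel(610,-217.7,290,-0.19)"
```

```text
clock: 13.7
eef_pos: [469.6, 45.4, 286.9]
tool_rot: [-1.57, -0.004, 0.18]
force: [0.6, 0.1, 0.2]
width: 31.8
13.7 [469.6  45.4 286.9] [-1.57  -0.004  0.18 ] [0.6 0.1 0.2] 31.8 [ 0.28  0.33 -0.58  1.89  0.21  0.98 -0.21]
xyz [  91.    -3.1 -284. ] rot [-0.002  0.37   0.003] n 6.0
```

```bash
python3 -m jog '[{"x":13,"y":0,"z":-42,"ax":0,"ay":0.055,"az":0,"grip":15},{"x":27,"y":0,"z":-84,"ax":0,"ay":0.11,"az":0,"grip":15},{"x":40,"y":0,"z":-126,"ax":0,"ay":0.165,"az":0,"grip":15},{"x":54,"y":0,"z":-168,"ax":0,"ay":0.22,"az":0,"grip":15},{"x":67,"y":0,"z":-210,"ax":0,"ay":0.275,"az":0,"grip":15}]'; 
python3 -c "
from h import *
st()
rel(610,-217.7,290,-0.19)"
```

```text
clock: 14.2
eef_pos: [574.0, -148.6, 286.6]
tool_rot: [-1.568, -0.003, -0.094]
force: [1.0, 1.6, -0.0]
width: 31.2
14.2 [ 574.  -148.6  286.6] [-1.568 -0.003 -0.094] [ 1.   1.6 -0. ] 31.2 [ 0.49  0.5  -0.44  1.58  0.23  1.1  -0.1 ]
xyz [ 42.4  -3.4 -65.4] rot [-0.003  0.096  0.003] n 2.0
```

```bash
python3 -m jog '[{"x":22,"y":0,"z":-34,"ax":0,"ay":0.05,"az":0,"grip":15},{"x":36,"y":0,"z":-56,"ax":0,"ay":0.08,"az":0,"grip":15},{"x":42,"y":0,"z":-65,"ax":0,"ay":0.096,"az":0,"grip":15},{"x":42,"y":30,"z":-65,"ax":0,"ay":0.096,"az":0,"grip":15},{"x":42,"y":75,"z":-65,"ax":0,"ay":0.096,"az":0,"grip":15}]'; 
python3 -m jog '[{"x":0,"y":20,"z":0,"ax":0,"ay":0,"az":0,"grip":15},{"x":0,"y":25,"z":0,"ax":0,"ay":0,"az":0,"grip":15},{"x":0,"y":25,"z":0,"ax":0,"ay":0,"az":0,"grip":15}]'; 
python3 -c "
from h import *
w=get_image('wrist')
st()
rel(610,-217.7,128,-0.19)
crop(w,0,0,640,480,1,'w12.png',[circle(610,-217.7,27,27)])"
```

```text
clock: 14.7
eef_pos: [611.7, -214.7, 213.3]
tool_rot: [-1.568, -0.009, -0.188]
force: [0.6, -0.9, -1.1]
width: 31.4
clock: 15.0
eef_pos: [609.4, -214.2, 186.0]
tool_rot: [-1.567, -0.001, -0.187]
force: [-0.2, 0.3, -0.3]
width: 31.5
15.05 [ 610.2 -214.6  187.2] [-1.568 -0.003 -0.187] [ 0.3 -0.2 -0.9] 31.4 [ 0.51  0.67 -0.37  1.55  0.28  0.96 -0.13]
xyz [ 0.1 59.2 -3.2] rot [-0.003  0.003  0.003] n 2.0
```

View pics/w12.png

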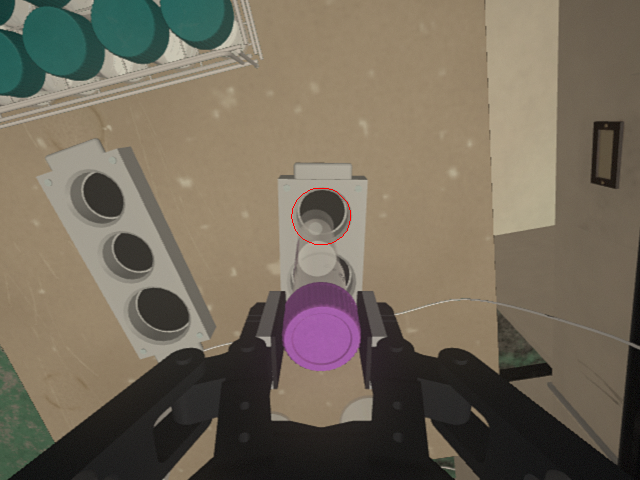

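```bash
python3 -m jog '[{"x":0,"y":0,"z":-3,"ax":-0.003,"ay":0,"az":-0.035,"grip":15},{"x":0,"y":15,"z":-3,"ax":-0.003,"ay":0,"az":-0.035,"grip":15},{"x":0,"y":25,"z":-3,"ax":-0.003,"ay":0,"az":-0.035,"grip":15},{"x":0,"y":25,"z":-3,"ax":-0.003,"ay":0,"az":-0.035,"grip":15},{"x":0,"y":25,"z":-3,"ax":-0.003,"ay":0,"az":-0.035,"grip":15}]'; 
python3 -c "
from h import *
w=get_image('wrist')
s=st()
rel(610,-217.7,128,-0.19)
x,y,z=s['eef_pos']
crop(w,0,0,640,480,1,'w13.png',[circle(610,-217.7,27,27),circle(x,y,z-120,15),circle(x,y,z+36,17)])"
```

```text
clock: 15.55
eef_pos: [609.6, -218.1, 161.6]
tool_rot: [-1.571, -0.038, -0.188]
force: [-0.2, 0.4, -0.8]
width: 31.4
15.6 [ 609.7 -218.2  161.7] [-1.571 -0.038 -0.188] [ 0.4 -0.4 -0.9] 31.5 [ 0.52  0.68 -0.36  1.61  0.3   0.86 -0.14]
xyz [-1.1 33.7  0.6] rot [0.    0.002 0.038] n 1.0
```

View pics/w13.png

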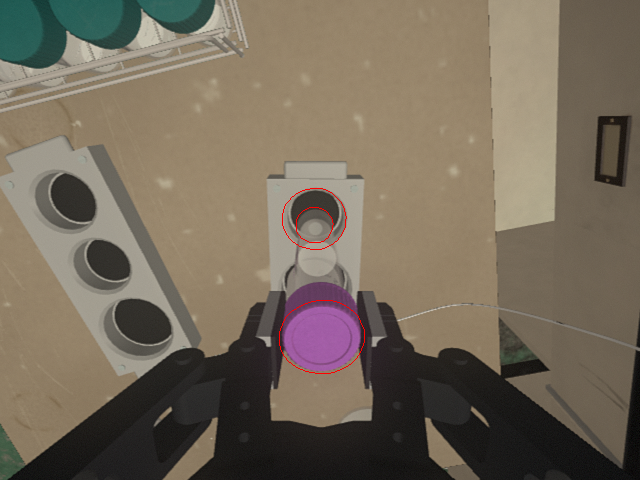

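```bash
python3 -m jog '[{"x":0,"y":10,"z":1.5,"ax":0,"ay":0,"az":0,"grip":15},{"x":0,"y":20,"z":1.5,"ax":0,"ay":0,"az":0,"grip":15},{"x":0,"y":29,"z":1.5,"ax":0,"ay":0,"az":0,"grip":15},{"x":0,"y":31,"z":1.5,"ax":0,"ay":0,"az":0,"grip":15},{"x":0,"y":31,"z":1.5,"ax":0,"ay":0,"az":0,"grip":15}]'; 
python3 -m jog '[{"x":0,"y":1.5,"z":0,"ax":0,"ay":0,"az":0,"grip":15},{"x":0,"y":2,"z":0,"ax":0,"ay":0,"az":0,"grip":15}]'
```

```text
clock: 16.1
eef_pos: [609.9, -216.9, 129.0]
tool_rot: [-1.571, -0.035, -0.188]
force: [-0.6, -0.3, -0.6]
width: 31.2
clock: 16.3
eef_pos: [610.6, -217.1, 128.0]
tool_rot: [-1.571, -0.037, -0.188]
force: [-0.4, 0.7, -0.2]
width: 31.3
```

```bash
python3 -m jog '[{"x":0,"y":1,"z":0,"ax":0,"ay":0,"az":0,"grip":15},{"x":0,"y":1.5,"z":0,"ax":0,"ay":0,"az":0,"grip":15},{"x":0,"y":1.5,"z":0,"ax":0,"ay":0,"az":0,"grip":15}]'
```

```text
clock: 16.6
eef_pos: [611.0, -217.2, 127.9]
tool_rot: [-1.572, -0.038, -0.188]
force: [-1.5, 0.2, 6.7]
width: 31.5
```

Floor contact at the expected height. Release and look.

```bash
python3 -m jog '[{"x":0,"y":-1,"z":0,"ax":0,"ay":0,"az":0,"grip":35},{"x":0,"y":-1,"z":0,"ax":0,"ay":0,"az":0,"grip":45},{"x":0,"y":-1,"z":0,"ax":0,"ay":0,"az":0,"grip":65},{"x":0,"y":-1,"z":0,"ax":0,"ay":0,"az":0,"grip":65},{"x":0,"y":-1,"z":0,"ax":0,"ay":0,"az":0.037,"grip":65}]'; 
python3 -m jog '[{"x":0,"y":-30,"z":0,"ax":0,"ay":0,"az":0,"grip":65},{"x":0,"y":-75,"z":0,"ax":0,"ay":0,"az":0,"grip":65},{"x":0,"y":-120,"z":0,"ax":0,"ay":0,"az":0,"grip":65},{"x":0,"y":-150,"z":0,"ax":0,"ay":0,"az":0,"grip":65}]'; 
python3 -c "
from h import *
w=get_image('wrist')
st();rel(480,20,300,0.2);rel(540,342,250,0.5)
crop(w,0,0,640,480,1,'w14.png',[circle(610,-217.7,164,17),circle(610,-217.7,8,15)])
crop(get_image('scene'),300,160,440,280,5,'s3.png')"
```

```text
clock: 17.1
eef_pos: [609.1, -217.0, 127.2]
tool_rot: [-1.572, 0.003, -0.188]
force: [-0.7, 0.2, 0.7]
width: 65.2
clock: 17.5
eef_pos: [611.6, -216.9, 280.7]
tool_rot: [-1.571, -0.004, -0.188]
force: [-0.4, -0.1, -0.6]
width: 65.1
17.55 [ 613.9 -217.4  285.4] [-1.572 -0.011 -0.188] [ 1.  -0.7  3.9] 65.3 [ 0.52  0.59 -0.39  1.43  0.24  1.16 -0.09]
xyz [-175.8  -16.9  208.1] rot [ 0.004 -0.388  0.011] n 6.0
xyz [-177.7   32.6  535.8] rot [ 0.005 -0.688  0.01 ] n 12.0
```

View pics/w14.png

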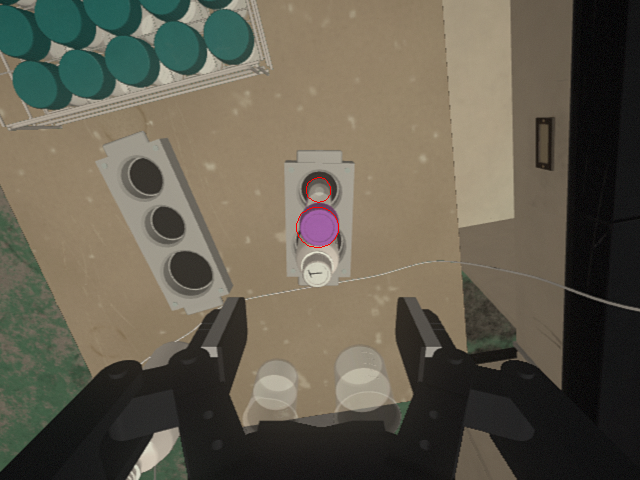

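View pics/s3.png

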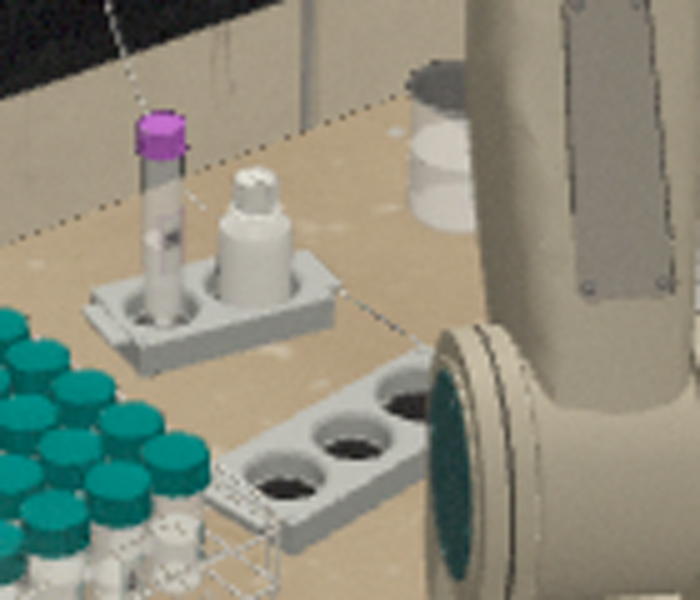

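```bash
python3 -m jog '[{"x":-15,"y":2,"z":45,"ax":0,"ay":-0.057,"az":0,"grip":85},{"x":-30,"y":5,"z":90,"ax":0,"ay":-0.115,"az":0,"grip":85},{"x":-45,"y":8,"z":135,"ax":0,"ay":-0.17,"az":0,"grip":85},{"x":-60,"y":10,"z":180,"ax":0,"ay":-0.23,"az":0,"grip":85},{"x":-75,"y":12,"z":225,"ax":0,"ay":-0.29,"az":0,"grip":85}]'; 
python3 -c "
from h import *
st();rel(539.5,343,250,0.5)"
```

```text
clock: 18.1
eef_pos: [577.9, 19.7, 264.3]
tool_rot: [-1.571, 0.002, 0.104]
force: [0.2, 1.0, 0.8]
width: 84.9
18.1 [577.9  19.7 264.3] [-1.571  0.002  0.104] [0.2 1.  0.8] 84.9 [ 0.24  0.51 -0.5   1.65  0.27  1.05 -0.24]
xyz [ -4.5  14.2 325.6] rot [ 0.    -0.396 -0.002] n 7.0
```

```bash
python3 -m jog '[{"x":-1,"y":3,"z":48,"ax":0,"ay":-0.06,"az":0,"grip":85},{"x":-1,"y":6,"z":96,"ax":0,"ay":-0.12,"az":0,"grip":85},{"x":-2,"y":8,"z":144,"ax":0,"ay":-0.175,"az":0,"grip":85},{"x":-3,"y":10,"z":192,"ax":0,"ay":-0.235,"az":0,"grip":85},{"x":-3,"y":12,"z":240,"ax":0,"ay":-0.29,"az":0,"grip":85}]'; 
python3 -c "
from h import *
st();rel(539.5,343,250,0.5)"
```

```text
clock: 18.6
eef_pos: [550.6, 258.0, 252.2]
tool_rot: [-1.571, 0.002, 0.394]
force: [0.5, 0.5, 0.9]
width: 85.0
18.6 [550.6 258.  252.2] [-1.571  0.002  0.394] [0.5 0.5 0.9] 85.0 [-0.14  0.58 -0.57  1.58  0.34  1.08 -0.4 ]
xyz [22.4  2.1 82.7] rot [ 0.    -0.106 -0.002] n 2.0
```

```bash
python3 -m jog '[{"x":12,"y":0,"z":44,"ax":0,"ay":-0.06,"az":0,"grip":85},{"x":22,"y":20,"z":82,"ax":0,"ay":-0.106,"az":0,"grip":85},{"x":22,"y":60,"z":82,"ax":0,"ay":-0.106,"az":0,"grip":85},{"x":22,"y":100,"z":82,"ax":0,"ay":-0.106,"az":0,"grip":85},{"x":22,"y":100,"z":82,"ax":0,"ay":-0.106,"az":0,"grip":85}]'; python3 -m jog '[{"x":0,"y":0,"z":0,"ax":0,"ay":0,"az":0,"grip":85}]'
python3 -c "
from h import *
w=get_image('wrist')
st();rel(539.5,343,50,0.5)
crop(w,0,0,640,480,1,'w15.png',[circle(539,343,100,16),circle(539,343,0,25)])"
```

```text
clock: 19.1
eef_pos: [536.7, 337.5, 146.8]
tool_rot: [-1.573, 0.013, 0.499]
force: [0.4, -0.5, -0.8]
width: 84.9
clock: 19.2
eef_pos: [540.2, 340.4, 152.7]
tool_rot: [-1.571, 0.002, 0.498]
force: [0.2, 0.3, 0.5]
width: 84.9
19.25 [541.1 341.2 154.3] [-1.57e+00 -1.00e-03  4.97e-01] [-0.7 -0.5  1.4] 85.1 [-0.29  0.73 -0.54  1.6   0.44  0.93 -0.49]
xyz [ -0.7 104.3   2.3] rot [-0.    -0.003  0.001] n 3.0
```

View pics/w15.png

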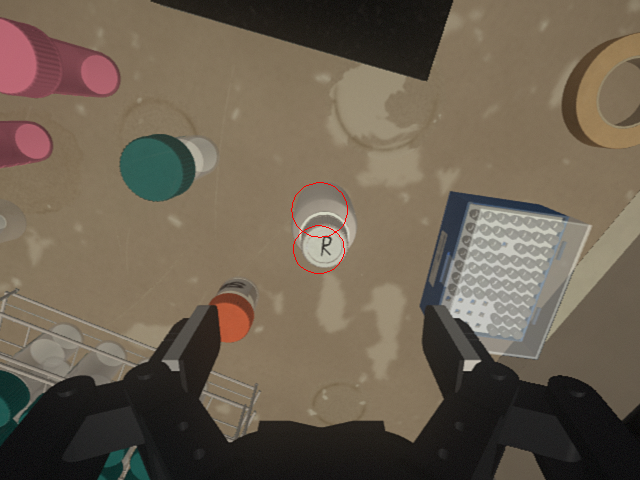

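```bash
python3 -m jog '[{"x":0,"y":0,"z":0,"ax":0,"ay":0.14,"az":0,"grip":70},{"x":0,"y":0,"z":0,"ax":0,"ay":0.28,"az":0,"grip":70},{"x":1,"y":0,"z":4,"ax":0,"ay":0.4,"az":0,"grip":70},{"x":2,"y":0,"z":5,"ax":0,"ay":0.4,"az":0,"grip":70},{"x":2,"y":0,"z":5,"ax":0,"ay":0.4,"az":0,"grip":70}]'
python3 -c "
from h import *
w=get_image('wrist')
st();rel(540.7,347.3,50,0.1)
crop(w,0,0,640,480,1,'w16.png',[circle(540.7,347.3,100,16),circle(540.7,347.3,0,25)])"
```

```text
clock: 19.75
eef_pos: [540.7, 347.1, 155.2]
tool_rot: [-1.569, -0.003, 0.101]
force: [0.6, -0.2, -0.9]
width: 70.0
19.8 [540.5 346.6 154.6] [-1.57  -0.002  0.1  ] [ 0.9  0.3 -0.2] 70.1 [-0.36  0.71 -0.44  1.6   0.36  0.91 -0.82]
xyz [1.000e-01 1.046e+02 6.000e-01] rot [-0.001  0.     0.002] n 3.0
```

View pics/w16.png

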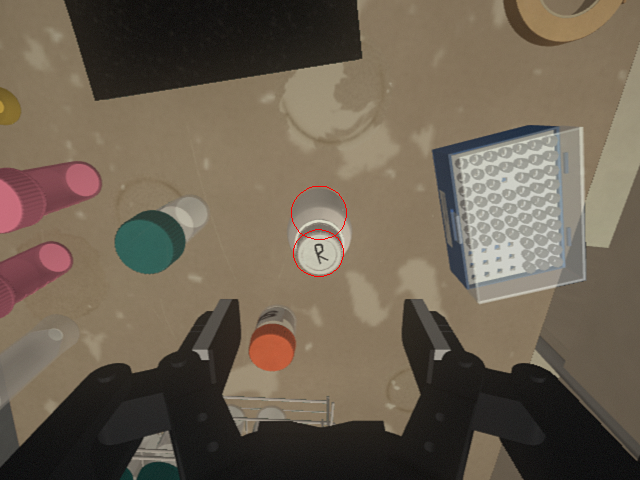

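```bash
python3 -m jog '[{"x":0,"y":40,"z":1,"ax":0,"ay":0,"az":0,"grip":70},{"x":0,"y":80,"z":1,"ax":0,"ay":0,"az":0,"grip":70},{"x":0,"y":104,"z":1,"ax":0,"ay":0,"az":0,"grip":70},{"x":0,"y":104,"z":1,"ax":0,"ay":0,"az":0,"grip":70},{"x":0,"y":104,"z":1,"ax":0,"ay":0,"az":0,"grip":70}]'
python3 -m jog '[{"x":0,"y":0,"z":0,"ax":0,"ay":0,"az":0,"grip":55},{"x":0,"y":0,"z":0,"ax":0,"ay":0,"az":0,"grip":45},{"x":0,"y":0,"z":0,"ax":0,"ay":0,"az":0,"grip":30},{"x":0,"y":0,"z":0,"ax":0,"ay":0,"az":0,"grip":30},{"x":0,"y":0,"z":0,"ax":0,"ay":0,"az":0,"grip":30}]'
python3 -c "
from h import *
w=get_image('wrist')
st()
crop(w,0,0,640,480,1,'w17.png')"
```

```text
clock: 20.3
eef_pos: [540.1, 347.3, 49.7]
tool_rot: [-1.57, 0.0, 0.099]
force: [0.1, 1.1, 0.4]
width: 70.1
clock: 20.8
eef_pos: [540.8, 348.1, 51.6]
tool_rot: [-1.569, -0.003, 0.098]
force: [-1.4, -0.4, 4.5]
width: 47.3
20.85 [540.8 348.1  51.6] [-1.569 -0.003  0.098] [-1.8 -0.7  6.5] 47.3 [-0.39  0.84 -0.38  1.66  0.43  0.72 -0.89]
```

View pics/w17.png

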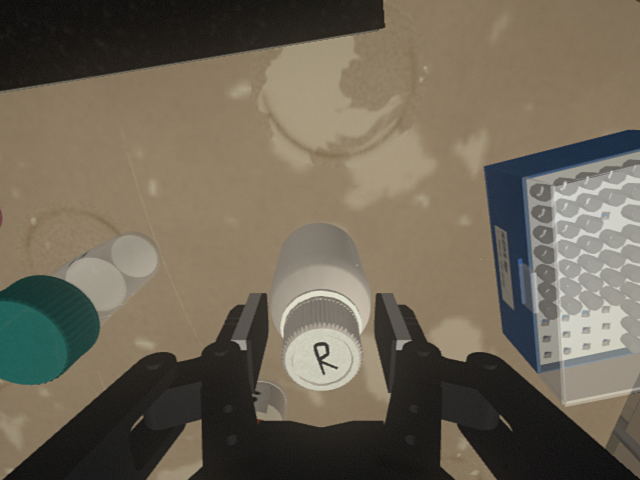

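```bash
python3 -m jog '[{"x":0,"y":-5,"z":0,"ax":0,"ay":0,"az":0,"grip":30},{"x":0,"y":-30,"z":0,"ax":0,"ay":0,"az":0,"grip":30},{"x":0,"y":-75,"z":0,"ax":0,"ay":0,"az":0,"grip":30},{"x":0,"y":-120,"z":0,"ax":0,"ay":0,"az":0,"grip":30},{"x":0,"y":-165,"z":0,"ax":0,"ay":0,"az":0,"grip":30}]'
python3 -c "
from h import *
st();rel(425.1,-288.6,220,.11)"
```

```text
clock: 21.35
eef_pos: [539.5, 346.9, 216.6]
tool_rot: [-1.571, -0.0, 0.098]
force: [0.9, 0.4, -1.8]
width: 47.3
21.35 [539.5 346.9 216.6] [-1.571 -0.     0.098] [ 0.9  0.4 -1.8] 47.3 [-0.34  0.65 -0.46  1.53  0.32  1.04 -0.79]
xyz [-176.3   -3.4 -621.2] rot [ 0.    -0.012  0.   ] n 13.0
```

```bash
python3 -m jog '[{"x":-7,"y":-2,"z":-23,"ax":0,"ay":0,"az":0,"grip":30},{"x":-18,"y":-3,"z":-64,"ax":0,"ay":0,"az":0,"grip":30},{"x":-31,"y":-3,"z":-109,"ax":0,"ay":0,"az":0,"grip":30},{"x":-44,"y":-3,"z":-154,"ax":0,"ay":0,"az":0,"grip":30},{"x":-57,"y":-3,"z":-199,"ax":0,"ay":0,"az":0,"grip":30}]'
python3 -m jog '[{"x":-13,"y":0,"z":-45,"ax":0,"ay":0,"az":0,"grip":30},{"x":-26,"y":0,"z":-90,"ax":0,"ay":0,"az":0,"grip":30},{"x":-39,"y":0,"z":-135,"ax":0,"ay":0,"az":0,"grip":30},{"x":-52,"y":0,"z":-180,"ax":0,"ay":-0.006,"az":0,"grip":30},{"x":-65,"y":0,"z":-225,"ax":0,"ay":-0.012,"az":0,"grip":30}]'
python3 -c "
from h import *
st();rel(425.1,-288.6,220,.11)"
```

```text
clock: 21.85
eef_pos: [502.0, 141.6, 218.0]
tool_rot: [-1.572, -0.001, 0.098]
force: [1.5, -0.7, -0.4]
width: 47.3
clock: 22.35
eef_pos: [459.4, -88.7, 218.3]
tool_rot: [-1.572, -0.001, 0.111]
force: [0.9, -0.5, -0.9]
width: 47.6
22.35 [459.4 -88.7 218.3] [-1.572e+00 -1.000e-03  1.110e-01] [ 0.9 -0.5 -0.9] 47.6 [ 0.49  0.4  -0.5   2.    0.26  0.81 -0.04]
xyz [ -56.1   -1.5 -194.9] rot [0.001 0.001 0.001] n 5.0
```

```bash
python3 -m jog '[{"x":-13,"y":0,"z":-45,"ax":0,"ay":0,"az":0,"grip":30},{"x":-26,"y":0,"z":-90,"ax":0,"ay":0,"az":0,"grip":30},{"x":-39,"y":0,"z":-135,"ax":0,"ay":0,"az":0,"grip":30},{"x":-50,"y":0,"z":-175,"ax":0,"ay":0,"az":0,"grip":30},{"x":-56,"y":0,"z":-195,"ax":0,"ay":0,"az":0,"grip":30}]'
python3 -m jog '[{"x":0,"y":20,"z":0,"ax":0,"ay":0,"az":0,"grip":30},{"x":0,"y":60,"z":0,"ax":0,"ay":0,"az":0,"grip":30},{"x":0,"y":90,"z":0,"ax":0,"ay":0,"az":0,"grip":30},{"x":0,"y":90,"z":0,"ax":0,"ay":0,"az":0,"grip":30}]'
python3 -c "
from h import *
w=get_image('wrist')
st();rel(425.1,-288.6,60,.11)
crop(w,0,0,640,480,1,'w18.png',[circle(425.1,-288.6,27,34),circle(417.7,-222,27,27),circle(411.2,-162.4,27,27)])"
```

```text
clock: 22.85
eef_pos: [424.0, -291.5, 218.0]
tool_rot: [-1.574, 0.0, 0.105]
force: [0.3, -0.2, -0.9]
width: 47.2
clock: 23.25
eef_pos: [422.8, -285.7, 125.0]
tool_rot: [-1.567, 0.006, 0.11]
force: [-0.0, 1.1, -0.6]
width: 47.4
23.3 [ 424.5 -286.3  126.9] [-1.569  0.003  0.11 ] [ 1.4 -0.4 -0.5] 47.3 [ 0.81  0.59 -0.4   1.98  0.36  0.65  0.29]
xyz [ 0.5 66.9 -2.5] rot [-0.001  0.    -0.003] n 2.0
```

View pics/w18.png

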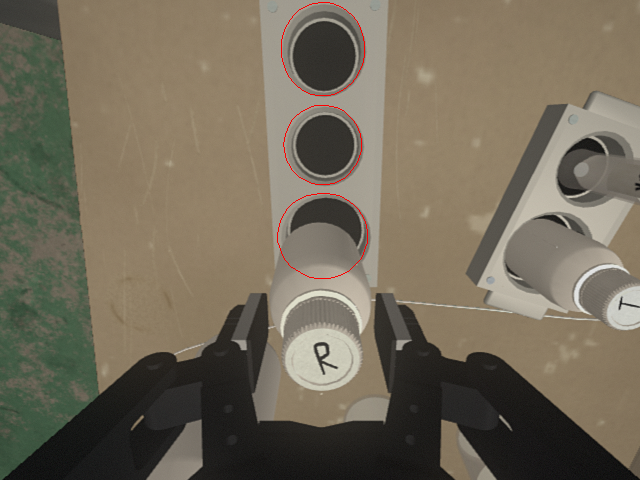

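```bash
python3 -m jog '[{"x":2.5,"y":0,"z":-2,"ax":0,"ay":0,"az":0,"grip":30},{"x":2.5,"y":30,"z":-2,"ax":0,"ay":0,"az":0,"grip":30},{"x":2.5,"y":50,"z":-2,"ax":0,"ay":0,"az":0,"grip":30},{"x":2.5,"y":60,"z":-2,"ax":0,"ay":0,"az":0,"grip":30},{"x":2.5,"y":62,"z":-2,"ax":0,"ay":0,"az":0,"grip":30}]'
python3 -m jog '[{"x":0,"y":1,"z":0,"ax":0,"ay":0,"az":0,"grip":30},{"x":0,"y":1,"z":0,"ax":0,"ay":0,"az":0,"grip":30}]'
```

```text
clock: 23.8
eef_pos: [428.8, -288.9, 65.9]
tool_rot: [-1.572, -0.0, 0.11]
force: [0.9, 0.4, -0.9]
width: 47.3
clock: 24.0
eef_pos: [429.0, -289.0, 65.5]
tool_rot: [-1.573, -0.001, 0.11]
force: [0.2, -0.9, -0.2]
width: 47.2
```

```bash
python3 -m jog '[{"x":-1,"y":3,"z":0,"ax":0,"ay":0,"az":0,"grip":30},{"x":-1,"y":4.5,"z":0,"ax":0,"ay":0,"az":0,"grip":30},{"x":-1,"y":4.5,"z":0,"ax":0,"ay":0,"az":0,"grip":30}]'
python3 -m jog '[{"x":0,"y":1,"z":0,"ax":0,"ay":0,"az":0,"grip":30},{"x":0,"y":1.5,"z":0,"ax":0,"ay":0,"az":0,"grip":30},{"x":0,"y":1.5,"z":0,"ax":0,"ay":0,"az":0,"grip":30}]'
```

```text
clock: 24.3
eef_pos: [427.0, -288.8, 59.9]
tool_rot: [-1.571, 0.001, 0.11]
force: [-1.3, -0.8, -0.9]
width: 47.3
clock: 24.6
eef_pos: [427.2, -289.1, 59.6]
tool_rot: [-1.573, 0.0, 0.11]
force: [-2.6, 1.2, 10.9]
width: 47.5
```

Seated (floor contact at 59.6, as expected). Release and look; then go for the jar.

```bash
python3 -m jog '[{"x":0,"y":-1.2,"z":0,"ax":0,"ay":0,"az":0,"grip":30},{"x":0,"y":-1.2,"z":0,"ax":0,"ay":0,"az":0,"grip":56},{"x":0,"y":-1.2,"z":0,"ax":0,"ay":0,"az":0,"grip":75},{"x":0,"y":-1.2,"z":0,"ax":0,"ay":0,"az":0,"grip":75},{"x":0,"y":-1.2,"z":0,"ax":0,"ay":0,"az":0,"grip":75}]'; 
python3 -m jog '[{"x":0,"y":-10,"z":0,"ax":0,"ay":0,"az":0,"grip":75},{"x":0,"y":-50,"z":0,"ax":0,"ay":0,"az":0,"grip":75},{"x":0,"y":-100,"z":0,"ax":0,"ay":0,"az":0,"grip":75},{"x":0,"y":-150,"z":0,"ax":0,"ay":0,"az":0,"grip":75},{"x":0,"y":-190,"z":0,"ax":0,"ay":0,"az":0,"grip":75}]'; 
python3 -c "
from h import *
w=get_image('wrist')
st();rel(509,233,250,0.3)
crop(w,0,0,640,480,1,'w19.png',[circle(427.4,-288.4,108,16),circle(427.4,-288.4,27,34),circle(420,-221.7,27,27),circle(413,-162.7,27,27)])"
```

```text
clock: 25.1
eef_pos: [427.1, -288.7, 59.5]
tool_rot: [-1.571, 0.001, 0.11]
force: [-0.0, -0.5, -0.0]
width: 75.0
clock: 25.6
eef_pos: [427.7, -288.5, 253.2]
tool_rot: [-1.573, -0.002, 0.11]
force: [1.5, -0.7, -1.2]
width: 74.7
25.65 [ 431.1 -290.   258.8] [-1.579 -0.01   0.11 ] [ 0.9 -0.9  4.4] 75.1 [ 0.89  0.42 -0.49  1.82  0.24  0.95  0.4 ]
xyz [135.    5.7 511.3] rot [ 0.01  -0.19   0.009] n 11.0
```

View pics/w19.png

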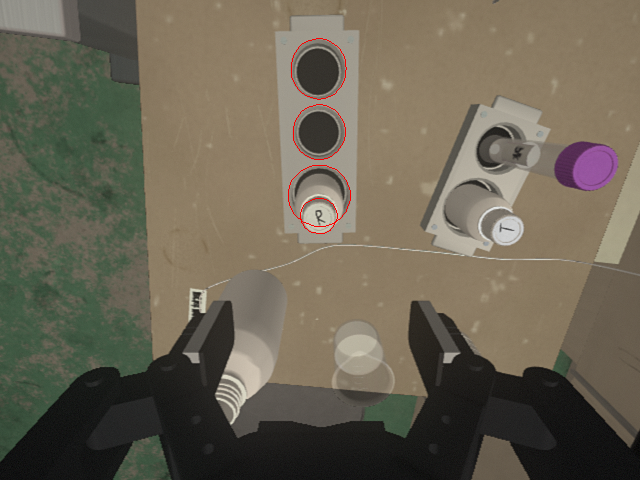

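```bash
python3 -m jog '[{"x":6,"y":0,"z":25,"ax":0,"ay":0,"az":0,"grip":75},{"x":19,"y":2,"z":72,"ax":0,"ay":-0.02,"az":0,"grip":75},{"x":32,"y":4,"z":119,"ax":0,"ay":-0.04,"az":0,"grip":75},{"x":44,"y":6,"z":166,"ax":0,"ay":-0.06,"az":0,"grip":75},{"x":57,"y":6,"z":213,"ax":0,"ay":-0.08,"az":0,"grip":75}]'; 
python3 -m jog '[{"x":13,"y":0,"z":47,"ax":0,"ay":-0.02,"az":0,"grip":75},{"x":25,"y":0,"z":94,"ax":0,"ay":-0.04,"az":0,"grip":75},{"x":38,"y":0,"z":141,"ax":0,"ay":-0.06,"az":0,"grip":75},{"x":50,"y":0,"z":188,"ax":0,"ay":-0.08,"az":0,"grip":75},{"x":63,"y":0,"z":235,"ax":0,"ay":-0.1,"az":0,"grip":75}]'; 
python3 -c "
from h import *
st();rel(510.5,234,200,0.3)"
```

```text
clock: 26.15
eef_pos: [460.0, -68.9, 243.8]
tool_rot: [-1.572, 0.0, 0.19]
force: [1.8, -0.3, -0.2]
width: 74.9
clock: 26.65
eef_pos: [477.7, 173.8, 243.9]
tool_rot: [-1.572, 0.0, 0.291]
force: [0.9, -0.4, 1.1]
width: 75.0
26.65 [477.7 173.8 243.9] [-1.572  0.     0.291] [ 0.9 -0.4  1.1] 75.0 [ 0.02  0.44 -0.61  1.86  0.31  0.93 -0.44]
xyz [48.7 43.8 48.3] rot [ 0.001 -0.009 -0.   ] n 2.0
```

```bash
python3 -m jog '[{"x":25,"y":0,"z":25,"ax":0,"ay":0,"az":0,"grip":70},{"x":44,"y":30,"z":43,"ax":0,"ay":0,"az":0,"grip":70},{"x":49,"y":70,"z":48,"ax":0,"ay":0,"az":0,"grip":70},{"x":49,"y":110,"z":48,"ax":0,"ay":0,"az":0,"grip":70},{"x":49,"y":114,"z":48,"ax":0,"ay":0,"az":0,"grip":70}]'; python3 -m jog '[{"x":0,"y":0,"z":0,"ax":0,"ay":0,"az":0,"grip":70}]'
python3 -c "
from h import *
w=get_image('wrist')
st();rel(510.5,234,38,0.3)
crop(w,0,0,640,480,1,'w20.png',[circle(510.5,234,53,20.5),circle(510.5,234,0,19)])"
```

```text
clock: 27.15
eef_pos: [507.9, 230.2, 125.4]
tool_rot: [-1.573, 0.01, 0.291]
force: [-0.9, -1.3, -0.3]
width: 70.0
clock: 27.25
eef_pos: [510.7, 231.7, 129.3]
tool_rot: [-1.571, 0.002, 0.29]
force: [0.6, 1.1, -0.2]
width: 69.6
27.3 [511.8 232.3 130.7] [-1.571e+00 -1.000e-03  2.900e-01] [ 0.1 -0.   1.8] 70.3 [-0.15  0.66 -0.51  1.84  0.45  0.76 -0.61]
xyz [-0.8 92.7  1.9] rot [-0.    -0.01   0.001] n 2.0
```

View pics/w20.png

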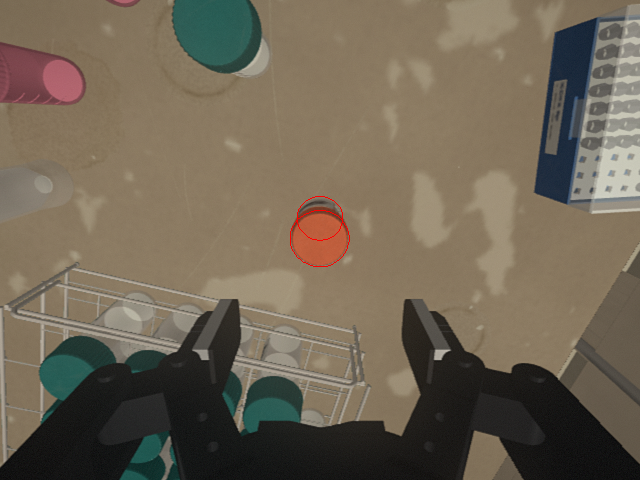

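```bash
python3 -m jog '[{"x":-0.5,"y":40,"z":2,"ax":0,"ay":0,"az":0,"grip":70},{"x":-0.5,"y":75,"z":2,"ax":0,"ay":0,"az":0,"grip":70},{"x":-0.5,"y":92,"z":2,"ax":0,"ay":0,"az":0,"grip":70},{"x":-0.5,"y":92,"z":2,"ax":0,"ay":0,"az":0,"grip":70},{"x":-0.5,"y":92,"z":2,"ax":0,"ay":0,"az":0,"grip":60}]'
python3 -m jog '[{"x":0,"y":0,"z":0,"ax":0,"ay":0,"az":0,"grip":50},{"x":0,"y":0,"z":0,"ax":0,"ay":0,"az":0,"grip":40},{"x":0,"y":0,"z":0,"ax":0,"ay":0,"az":0,"grip":25},{"x":0,"y":0,"z":0,"ax":0,"ay":0,"az":0,"grip":25},{"x":0,"y":0,"z":0,"ax":0,"ay":0,"az":0,"grip":25}]'
python3 -c "
from h import *
w=get_image('wrist')
st()
crop(w,0,0,640,480,1,'w21.png')"
```

```text
clock: 27.8
eef_pos: [511.7, 234.5, 39.5]
tool_rot: [-1.57, -0.003, 0.289]
force: [0.3, 0.7, 0.4]
width: 60.1
clock: 28.3
eef_pos: [510.2, 233.7, 37.6]
tool_rot: [-1.571, 0.0, 0.29]
force: [0.2, 0.4, 0.3]
width: 25.0
28.35 [510.2 233.7  37.5] [-1.571  0.     0.29 ] [ 0.1 -0.2 -0.7] 25.1 [-0.22  0.79 -0.41  1.9   0.56  0.57 -0.71]
```

View pics/w21.png

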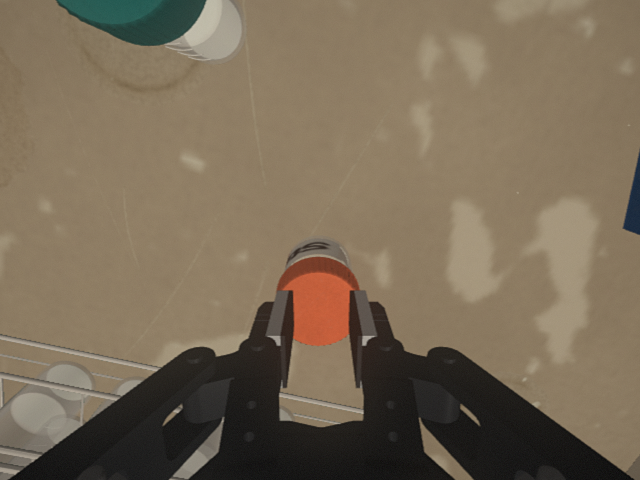

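```bash
python3 -c "
from h import *
w=get_image('wrist')
s=st(); x,y,z=s['eef_pos']
crop(w,160,180,480,420,2.5,'w22.png',[circle(x,y,53,20.5),circle(x,y,0,19),circle(510.5,234,53,20.5),circle(x,y,z-11,3)])
crop(get_image('scene'),180,240,280,320,7,'s22.png',[circle(x,y,53,20.5),circle(x,y,0,19)])"
```

```text
28.4 [510.1 233.7  37.4] [-1.571e+00  1.000e-03  2.900e-01] [-0.6  1.   0.4] 24.6 [-0.22  0.79 -0.41  1.9   0.56  0.57 -0.71]
```

View pics/w22.png

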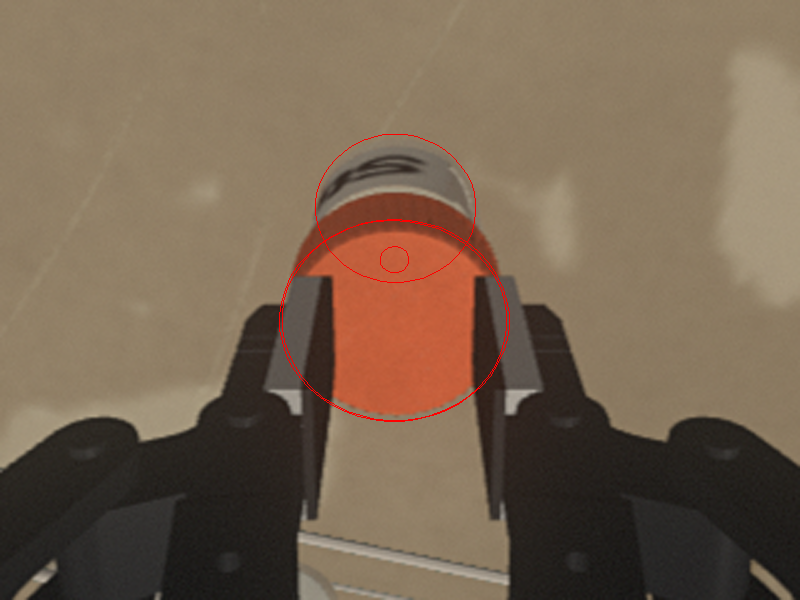

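View pics/s22.png

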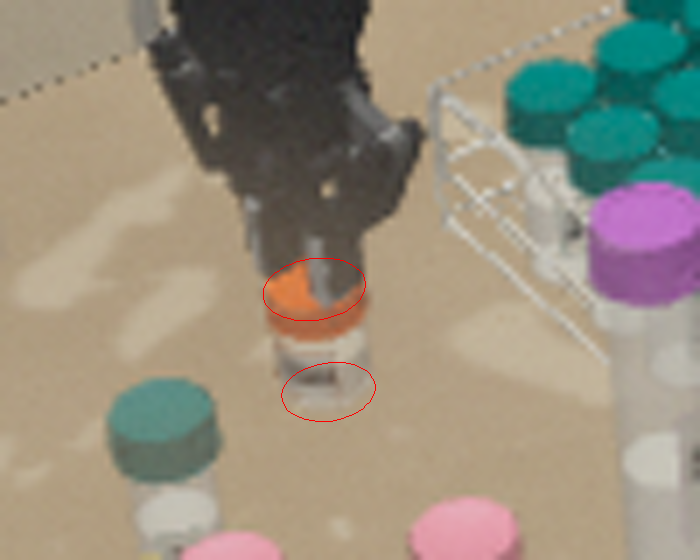

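```bash
python3 -c "
from h import *
im=get_image('scene')
s=st(); x,y,z=s['eef_pos']
d=np.array([np.cos(.29),np.sin(.29),0])
def seg(o,za,zb): 
    p=np.array([x,y,0])+o*d; return [p+[0,0,za],p+[0,0,zb]]
crop(im,180,220,280,320,7,'s23.png',[seg(13,26,80),seg(-13,26,80),seg(0,53,54),seg(4,26,27)])
w=get_image('wrist')
crop(w,160,180,480,420,2.5,'w23.png',[seg(13,26,70),seg(-13,26,70),seg(-13,53,54)])
"
```

```text
28.5 [510.1 233.7  37.3] [-1.571e+00  1.000e-03  2.900e-01] [-0.3 -0.6  0.4] 24.8 [-0.22  0.79 -0.41  1.9   0.56  0.57 -0.71]
```

View pics/s23.png

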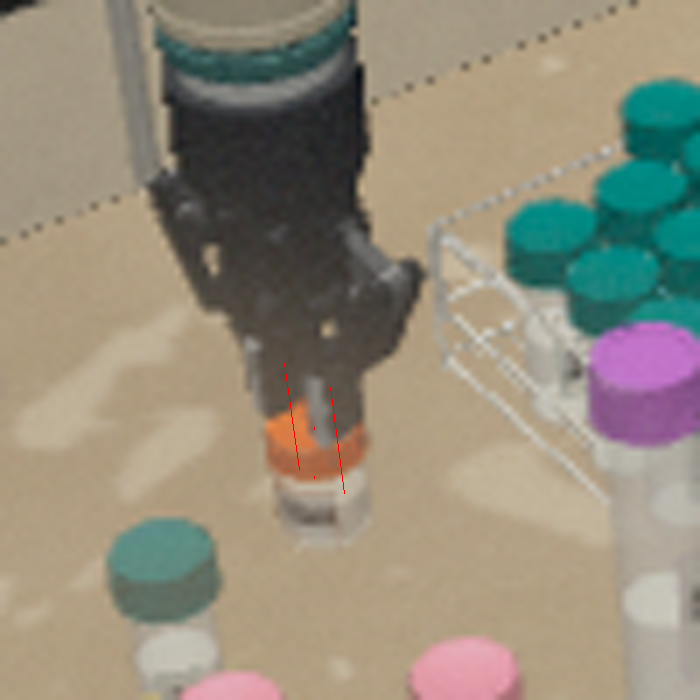

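View pics/w23.png

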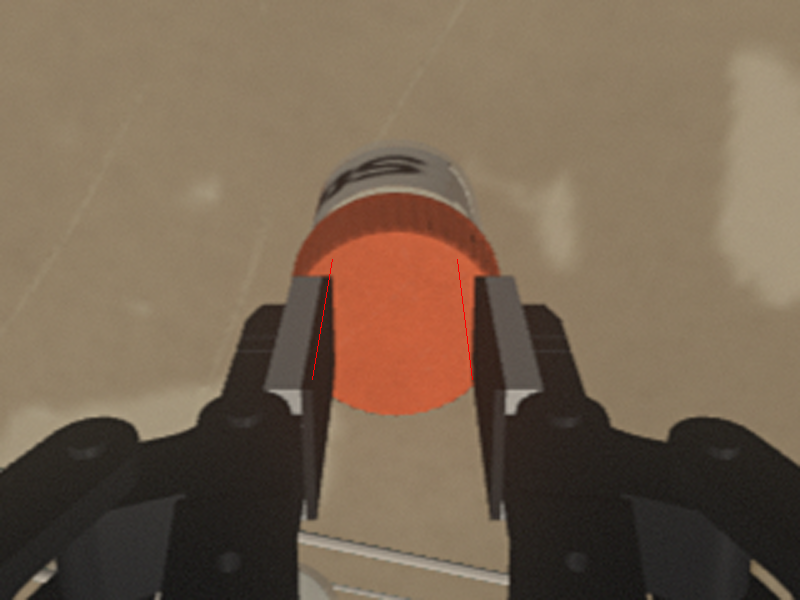

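```bash
python3 -m jog '[{"x":0,"y":-5,"z":0,"ax":0,"ay":0,"az":0,"grip":25},{"x":0,"y":-10,"z":0,"ax":0,"ay":0,"az":0,"grip":60},{"x":0,"y":-10,"z":0,"ax":0,"ay":0,"az":0,"grip":65},{"x":0,"y":-10,"z":0,"ax":0,"ay":0,"az":0,"grip":65}]'
python3 -c "
from h import *
w=get_image('wrist')
st()
crop(w,0,0,640,480,1,'w24.png',[circle(510.5,234,53,20.5),circle(510.5,234,0,19)])"
```

```text
clock: 28.95
eef_pos: [510.3, 233.8, 47.7]
tool_rot: [-1.571, -0.0, 0.29]
force: [-1.0, 0.6, 0.1]
width: 64.7
29.0 [510.2 233.7  47.5] [-1.571  0.     0.29 ] [-0.4 -0.2  0.1] 65.0 [-0.21  0.78 -0.43  1.89  0.55  0.59 -0.7 ]
```

View pics/w24.png

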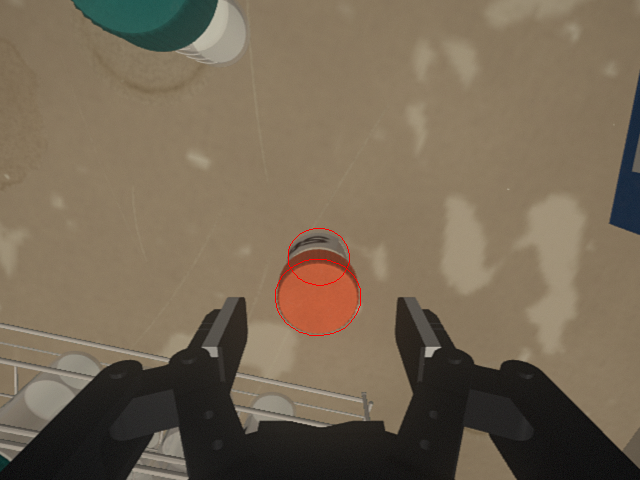

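```bash
python3 -m jog '[{"x":0,"y":12,"z":0.5,"ax":0,"ay":0,"az":0,"grip":65},{"x":0,"y":25,"z":0.5,"ax":0,"ay":0,"az":0,"grip":65},{"x":0,"y":33,"z":0.5,"ax":0,"ay":0,"az":0,"grip":65},{"x":0,"y":33,"z":0.5,"ax":0,"ay":0,"az":0,"grip":60}]'
python3 -m jog '[{"x":0,"y":0,"z":0,"ax":0,"ay":0,"az":0,"grip":50},{"x":0,"y":0,"z":0,"ax":0,"ay":0,"az":0,"grip":40},{"x":0,"y":0,"z":0,"ax":0,"ay":0,"az":0,"grip":25},{"x":0,"y":0,"z":0,"ax":0,"ay":0,"az":0,"grip":25},{"x":0,"y":0,"z":0,"ax":0,"ay":0,"az":0,"grip":25}]'
python3 -c "
from h import *
w=get_image('wrist')
st()
crop(w,0,0,640,480,1,'w25.png')
crop(get_image('scene'),180,220,280,320,6,'s25.png')"
```

```text
clock: 29.4
eef_pos: [508.6, 233.5, 12.4]
tool_rot: [-1.572, 0.004, 0.29]
force: [-0.2, 0.3, -1.6]
width: 60.3
clock: 29.9
eef_pos: [510.1, 234.3, 14.7]
tool_rot: [-1.571, -0.0, 0.29]
force: [0.3, -0.6, 1.3]
width: 39.2
29.95 [510.1 234.3  14.7] [-1.571 -0.     0.29 ] [-0.9  0.1  2.1] 38.9 [-0.24  0.83 -0.38  1.9   0.58  0.53 -0.73]
```

View pics/w25.png

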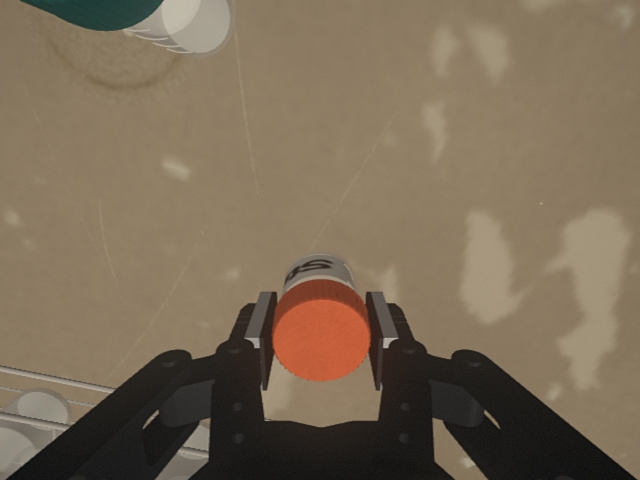

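View pics/s25.png

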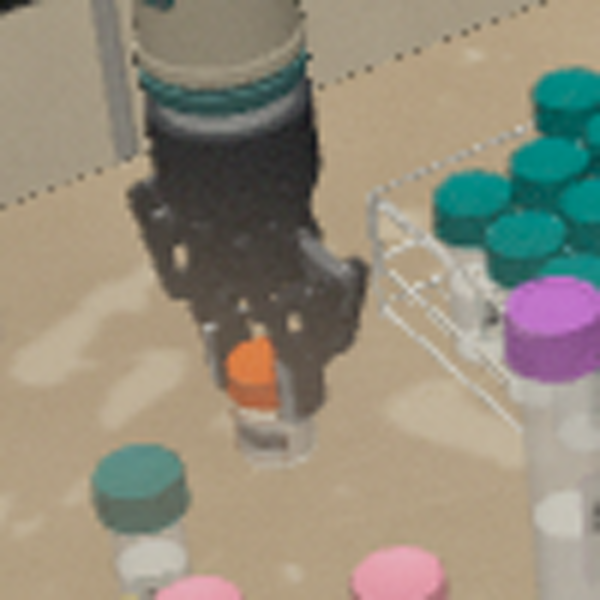

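```bash
python3 -m jog '[{"x":0,"y":-5,"z":0,"ax":0,"ay":0,"az":0,"grip":25},{"x":0,"y":-30,"z":0,"ax":0,"ay":0,"az":0,"grip":25},{"x":0,"y":-75,"z":0,"ax":0,"ay":0,"az":0,"grip":25},{"x":0,"y":-120,"z":0,"ax":0,"ay":0,"az":0,"grip":25},{"x":0,"y":-165,"z":0,"ax":0,"ay":0,"az":0,"grip":25}]'
python3 -c "
from h import *
w=get_image('wrist')
crop(w,0,0,640,480,1,'w26.png')
st();rel(413,-162.7,185,.11)"
```

```text
clock: 30.5
eef_pos: [509.6, 233.9, 181.1]
tool_rot: [-1.571, 0.001, 0.29]
force: [1.6, -0.2, -1.1]
width: 39.1
30.55 [513.4 236.8 188.3] [-1.569 -0.011  0.29 ] [1.3 0.7 4.6] 39.1 [-0.12  0.59 -0.56  1.79  0.4   0.87 -0.57]
xyz [-210.4    0.4 -354.1] rot [-0.003  0.18   0.011] n 9.0
```

View pics/w26.png

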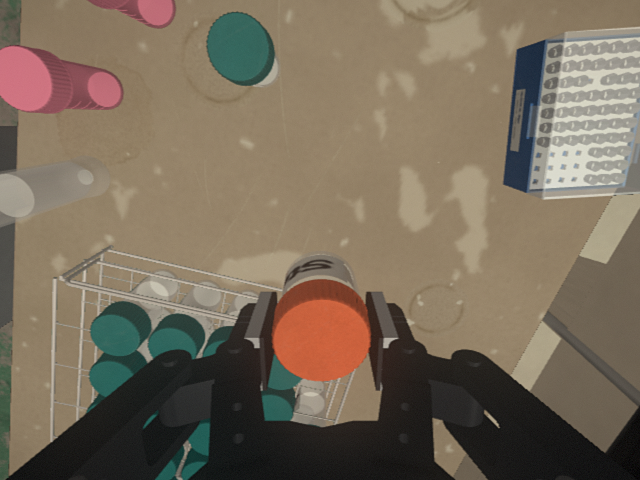

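```bash
python3 -m jog '[{"x":-12,"y":-3,"z":-20,"ax":0,"ay":0.01,"az":0,"grip":25},{"x":-34,"y":-5,"z":-57,"ax":0,"ay":0.03,"az":0,"grip":25},{"x":-58,"y":-5,"z":-97,"ax":0,"ay":0.05,"az":0,"grip":25},{"x":-82,"y":-5,"z":-137,"ax":0,"ay":0.07,"az":0,"grip":25},{"x":-106,"y":-5,"z":-178,"ax":0,"ay":0.09,"az":0,"grip":25}]'
python3 -c "
from h import *
st();rel(413,-162.7,185,.11)"
```

```text
clock: 31.05
eef_pos: [458.6, 31.7, 184.5]
tool_rot: [-1.572, 0.0, 0.2]
force: [1.4, -0.8, -0.6]
width: 39.0
31.05 [458.6  31.7 184.5] [-1.572  0.     0.2  ] [ 1.4 -0.8 -0.6] 39.0 [ 0.28  0.45 -0.57  2.05  0.36  0.73 -0.32]
xyz [ -83.2   -0.3 -181.5] rot [ 0.001  0.09  -0.   ] n 4.0
```

```bash
python3 -m jog '[{"x":-20,"y":0,"z":-42,"ax":0,"ay":0.02,"az":0,"grip":25},{"x":-40,"y":0,"z":-85,"ax":0,"ay":0.04,"az":0,"grip":25},{"x":-60,"y":0,"z":-130,"ax":0,"ay":0.065,"az":0,"grip":25},{"x":-76,"y":0,"z":-165,"ax":0,"ay":0.08,"az":0,"grip":25},{"x":-83,"y":0,"z":-181,"ax":0,"ay":0.09,"az":0,"grip":25}]'
python3 -m jog '[{"x":0,"y":20,"z":0,"ax":0,"ay":0,"az":0,"grip":25},{"x":0,"y":60,"z":0,"ax":0,"ay":0,"az":0,"grip":25},{"x":0,"y":90,"z":0,"ax":0,"ay":0,"az":0,"grip":25},{"x":0,"y":90,"z":0,"ax":0,"ay":0,"az":0,"grip":25},{"x":0,"y":90,"z":0,"ax":0,"ay":0,"az":0,"grip":25}]'
python3 -c "
from h import *
w=get_image('wrist')
crop(w,0,0,640,480,1,'w27.png',[circle(413,-162.7,27,27)])
st();rel(413,-162.7,23,.11)"
```

```text
clock: 31.55
eef_pos: [412.0, -164.7, 184.4]
tool_rot: [-1.573, 0.002, 0.104]
force: [-0.2, 0.7, -1.5]
width: 39.2
clock: 32.05
eef_pos: [413.9, -160.2, 94.8]
tool_rot: [-1.571, 0.001, 0.111]
force: [0.4, -0.3, -0.6]
width: 38.9
32.1 [ 414.7 -160.5   95.5] [-1.572e+00 -1.000e-03  1.100e-01] [ 0.1 -0.2 -0.3] 38.8 [ 0.6   0.58 -0.41  2.18  0.5   0.48 -0.1 ]
xyz [-2.  72.5 -2. ] rot [0.001 0.    0.001] n 2.0
```

View pics/w27.png

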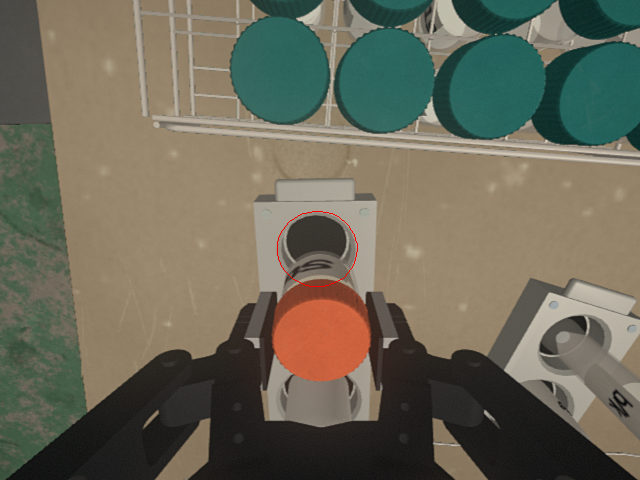

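```bash
python3 -m jog '[{"x":-1.5,"y":10,"z":-2,"ax":0,"ay":0,"az":0,"grip":25},{"x":-1.5,"y":35,"z":-2,"ax":0,"ay":0,"az":0,"grip":25},{"x":-1.5,"y":55,"z":-2,"ax":0,"ay":0,"az":0,"grip":25},{"x":-1.5,"y":64,"z":-2,"ax":0,"ay":0,"az":0,"grip":25},{"x":-1.5,"y":67,"z":-2,"ax":0,"ay":0,"az":0,"grip":25}]'
python3 -m jog '[{"x":0,"y":0,"z":0,"ax":0,"ay":0,"az":0,"grip":25},{"x":0,"y":0,"z":0,"ax":0,"ay":0,"az":0,"grip":25}]'
```

```text
clock: 32.6
eef_pos: [412.6, -162.8, 27.3]
tool_rot: [-1.571, 0.001, 0.11]
force: [-0.2, 1.1, -1.1]
width: 39.1
clock: 32.8
eef_pos: [413.2, -162.9, 28.3]
tool_rot: [-1.572, -0.001, 0.11]
force: [0.0, 0.6, -0.4]
width: 39.1
```

```bash
python3 -m jog '[{"x":0,"y":3,"z":0,"ax":0,"ay":0,"az":0,"grip":25},{"x":0,"y":5,"z":0,"ax":0,"ay":0,"az":0,"grip":25},{"x":0,"y":5,"z":0,"ax":0,"ay":0,"az":0,"grip":25}]'
python3 -m jog '[{"x":0,"y":1.2,"z":0,"ax":0,"ay":0,"az":0,"grip":25},{"x":0,"y":1.2,"z":0,"ax":0,"ay":0,"az":0,"grip":25},{"x":0,"y":1.2,"z":0,"ax":0,"ay":0,"az":0,"grip":25}]'
python3 -c "
from h import *
w=get_image('wrist')
crop(w,0,0,640,480,1,'w28.png')"
```

```text
clock: 33.1
eef_pos: [412.9, -162.9, 22.7]
tool_rot: [-1.571, -0.0, 0.11]
force: [0.3, -0.3, 0.1]
width: 39.4
clock: 33.4
eef_pos: [412.9, -163.0, 22.5]
tool_rot: [-1.573, -0.001, 0.11]
force: [-1.9, 0.3, 13.9]
width: 39.1
```

View pics/w28.png

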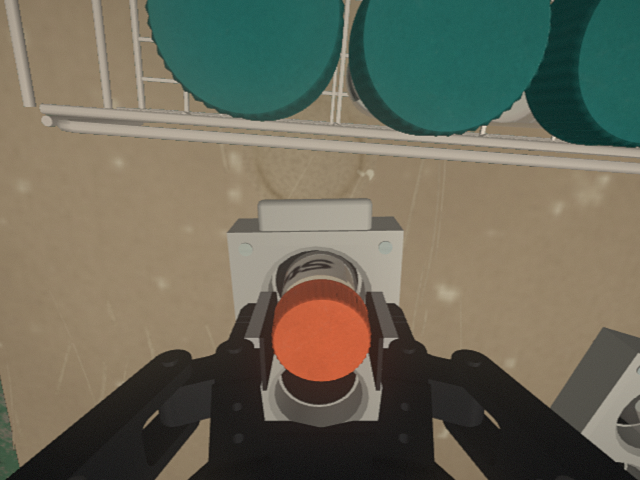

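Jar in the end well, floor contact. Release, lift, go for the sample tube.

```bash
python3 -m jog '[{"x":0,"y":-1.2,"z":0,"ax":0,"ay":0,"az":0,"grip":25},{"x":0,"y":-1.2,"z":0,"ax":0,"ay":0,"az":0,"grip":45},{"x":0,"y":-1.2,"z":0,"ax":0,"ay":0,"az":0,"grip":65},{"x":0,"y":-1.2,"z":0,"ax":0,"ay":0,"az":0,"grip":65},{"x":0,"y":-1.2,"z":0,"ax":0,"ay":0,"az":0,"grip":65}]'; 
python3 -m jog '[{"x":0,"y":-10,"z":0,"ax":0,"ay":0,"az":0,"grip":65},{"x":0,"y":-50,"z":0,"ax":0,"ay":0,"az":0,"grip":65},{"x":0,"y":-100,"z":0,"ax":0,"ay":0,"az":0,"grip":65},{"x":0,"y":-150,"z":0,"ax":0,"ay":0,"az":0,"grip":65},{"x":0,"y":-200,"z":0,"ax":0,"ay":0,"az":0,"grip":65}]'; 
python3 -c "
from h import *
w=get_image('wrist')
st();rel(470,60,240,0.2)
crop(w,0,0,640,480,1,'w29.png',[circle(413,-162.7,61,20.5),circle(420,-221.7,27,27)])"
```

```text
clock: 33.95
eef_pos: [412.5, -162.7, 22.4]
tool_rot: [-1.571, 0.001, 0.11]
force: [-0.0, 0.1, -0.2]
width: 65.1
clock: 34.45
eef_pos: [411.9, -162.1, 225.1]
tool_rot: [-1.571, 0.001, 0.111]
force: [1.0, -1.6, -0.1]
width: 64.9
34.5 [ 416.6 -162.8  231.8] [-1.577 -0.01   0.111] [ 1.6 -0.5  5.9] 64.8 [ 0.79  0.37 -0.65  2.03  0.3   0.82  0.08]
xyz [ 77.9  -8.8 215.4] rot [ 0.007 -0.089  0.01 ] n 5.0
```

View pics/w29.png

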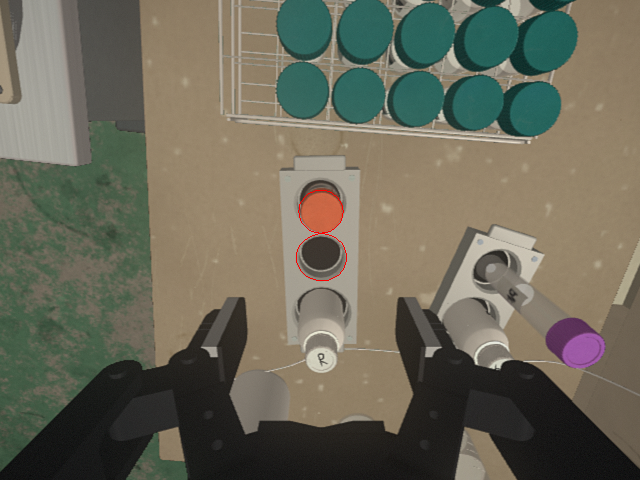

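```bash
python3 -m jog '[{"x":16,"y":-6,"z":43,"ax":0,"ay":-0.02,"az":0,"grip":70},{"x":32,"y":-8,"z":86,"ax":0,"ay":-0.04,"az":0,"grip":70},{"x":47,"y":-8,"z":129,"ax":0,"ay":-0.06,"az":0,"grip":70},{"x":62,"y":-8,"z":172,"ax":0,"ay":-0.08,"az":0,"grip":70},{"x":78,"y":-8,"z":215,"ax":0,"ay":-0.1,"az":0,"grip":70}]'; 
python3 -c "
from h import *
st();rel(427,337.5,225,0.67)"
```

```text
clock: 35.0
eef_pos: [466.3, 61.1, 231.1]
tool_rot: [-1.572, 0.0, 0.211]
force: [0.9, -0.0, -0.1]
width: 69.9
35.0 [466.3  61.1 231.1] [-1.572  0.     0.211] [ 0.9 -0.  -0.1] 69.9 [ 0.31  0.42 -0.69  1.97  0.35  0.87 -0.35]
xyz [ 19.3   5.8 278.5] rot [ 0.001 -0.459 -0.001] n 6.0
```

```bash
python3 -m jog '[{"x":3,"y":0,"z":46,"ax":0,"ay":-0.075,"az":0,"grip":70},{"x":6,"y":0,"z":92,"ax":0,"ay":-0.15,"az":0,"grip":70},{"x":10,"y":0,"z":139,"ax":0,"ay":-0.23,"az":0,"grip":70},{"x":13,"y":3,"z":186,"ax":0,"ay":-0.305,"az":0,"grip":70},{"x":16,"y":3,"z":232,"ax":0,"ay":-0.38,"az":0,"grip":70}]'; 
python3 -m jog '[{"x":20,"y":0,"z":38,"ax":0,"ay":-0.08,"az":0,"grip":70},{"x":22,"y":20,"z":41,"ax":0,"ay":-0.08,"az":0,"grip":70},{"x":22,"y":60,"z":41,"ax":0,"ay":-0.08,"az":0,"grip":70},{"x":22,"y":75,"z":41,"ax":0,"ay":-0.08,"az":0,"grip":70},{"x":22,"y":75,"z":41,"ax":0,"ay":-0.08,"az":0,"grip":70}]'; 
python3 -c "
from h import *
w=get_image('wrist')
st();rel(427,337.5,49,0.67)
crop(w,0,0,640,480,1,'w30.png',[circle(427,337.5,94,20.5),circle(427,337.5,0,17)])"
```

```text
clock: 35.5
eef_pos: [433.0, 291.3, 227.7]
tool_rot: [-1.571, 0.001, 0.593]
force: [1.0, 0.1, 0.0]
width: 69.8
clock: 36.0
eef_pos: [427.9, 334.6, 150.6]
tool_rot: [-1.571, 0.006, 0.671]
force: [-0.2, 0.2, -0.6]
width: 70.0
36.05 [428.8 335.6 152.1] [-1.571  0.002  0.67 ] [0.2 0.2 1.5] 69.9 [-0.26  0.65 -0.71  1.86  0.56  0.84 -0.59]
xyz [  0.  103.1   2.5] rot [ 0.     0.    -0.002] n 3.0
```

View pics/w30.png

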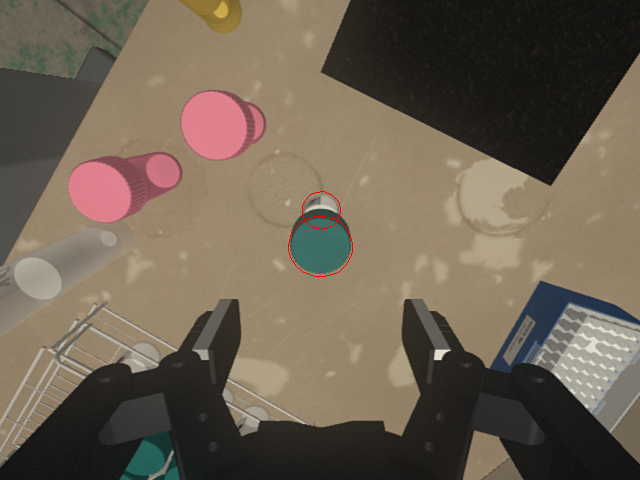

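```bash
python3 -m jog '[{"x":0,"y":40,"z":3,"ax":0,"ay":0,"az":0,"grip":70},{"x":0,"y":80,"z":3,"ax":0,"ay":0,"az":0,"grip":70},{"x":0,"y":103,"z":3,"ax":0,"ay":0,"az":0,"grip":70},{"x":0,"y":103,"z":3,"ax":0,"ay":0,"az":0,"grip":70},{"x":0,"y":103,"z":3,"ax":0,"ay":0,"az":0,"grip":60}]'
python3 -m jog '[{"x":0,"y":0,"z":0,"ax":0,"ay":0,"az":0,"grip":50},{"x":0,"y":0,"z":0,"ax":0,"ay":0,"az":0,"grip":40},{"x":0,"y":0,"z":0,"ax":0,"ay":0,"az":0,"grip":25},{"x":0,"y":0,"z":0,"ax":0,"ay":0,"az":0,"grip":25},{"x":0,"y":0,"z":0,"ax":0,"ay":0,"az":0,"grip":25}]'
python3 -c "
from h import *
w=get_image('wrist')
st()
crop(w,0,0,640,480,1,'w31.png')"
```

```text
clock: 36.55
eef_pos: [428.2, 339.5, 50.9]
tool_rot: [-1.571, -0.002, 0.67]
force: [0.3, -0.4, 0.3]
width: 60.3
clock: 37.05
eef_pos: [428.4, 339.4, 51.5]
tool_rot: [-1.571, -0.003, 0.67]
force: [-0.4, -1.0, 8.5]
width: 38.9
37.1 [428.3 339.4  51.6] [-1.571 -0.003  0.67 ] [-1.3 -1.2  8.4] 39.2 [-0.35  0.79 -0.58  1.93  0.72  0.64 -0.73]
```

View pics/w31.png

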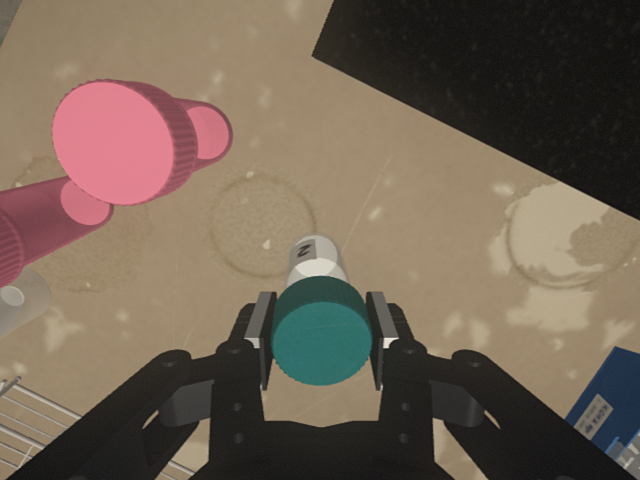

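```bash
python3 -m jog '[{"x":0,"y":-5,"z":0,"ax":0,"ay":0,"az":0,"grip":25},{"x":0,"y":-30,"z":0,"ax":0,"ay":0,"az":0,"grip":25},{"x":0,"y":-75,"z":0,"ax":0,"ay":0,"az":0,"grip":25},{"x":0,"y":-120,"z":0,"ax":0,"ay":0,"az":0,"grip":25},{"x":0,"y":-165,"z":0,"ax":0,"ay":0,"az":0,"grip":25}]'
python3 -c "
from h import *
st();rel(470,60,225,.3)"
```

```text
clock: 37.6
eef_pos: [427.2, 338.4, 216.8]
tool_rot: [-1.571, 0.0, 0.67]
force: [1.6, 0.7, -1.1]
width: 39.1
37.6 [427.2 338.4 216.8] [-1.571  0.     0.67 ] [ 1.6  0.7 -1.1] 39.1 [-0.22  0.58 -0.78  1.8   0.48  0.97 -0.53]
xyz [-139.4   -8.2 -244.7] rot [-0.    0.37 -0.  ] n 6.0
```

```bash
python3 -m jog '[{"x":-12,"y":-3,"z":-20,"ax":0,"ay":0.03,"az":0,"grip":25},{"x":-32,"y":-6,"z":-56,"ax":0,"ay":0.085,"az":0,"grip":25},{"x":-53,"y":-8,"z":-95,"ax":0,"ay":0.14,"az":0,"grip":25},{"x":-75,"y":-8,"z":-134,"ax":0,"ay":0.2,"az":0,"grip":25},{"x":-97,"y":-8,"z":-173,"ax":0,"ay":0.26,"az":0,"grip":25}]'
python3 -c "
from h import *
st();rel(420,-221.7,225,.11);rel(455,0,225,.25)"
```

```text
clock: 38.1
eef_pos: [459.1, 141.0, 223.3]
tool_rot: [-1.572, -0.001, 0.408]
force: [1.5, -0.7, -0.0]
width: 39.4
38.1 [459.1 141.  223.3] [-1.572e+00 -1.000e-03  4.080e-01] [ 1.5 -0.7 -0. ] 39.4 [ 0.17  0.46 -0.75  1.95  0.4   0.88 -0.38]
xyz [-179.7   -1.6 -317.4] rot [0.001 0.298 0.001] n 8.0
xyz [ -59.7   -1.6 -127.8] rot [0.001 0.158 0.001] n 3.0
```

```bash
python3 -m jog '[{"x":-21,"y":0,"z":-40,"ax":0,"ay":0.04,"az":0,"grip":25},{"x":-42,"y":0,"z":-80,"ax":0,"ay":0.08,"az":0,"grip":25},{"x":-64,"y":0,"z":-120,"ax":0,"ay":0.12,"az":0,"grip":25},{"x":-86,"y":0,"z":-160,"ax":0,"ay":0.155,"az":0,"grip":25},{"x":-109,"y":0,"z":-200,"ax":0,"ay":0.19,"az":0,"grip":25}]'
python3 -c "
from h import *
st();rel(420,-221.7,225,.11)"
```

```text
clock: 38.6
eef_pos: [438.4, -85.9, 223.4]
tool_rot: [-1.572, -0.001, 0.219]
force: [1.1, -0.3, -0.6]
width: 39.0
38.6 [438.4 -85.9 223.4] [-1.572e+00 -1.000e-03  2.190e-01] [ 1.1 -0.3 -0.6] 39.0 [ 0.65  0.4  -0.7   2.04  0.35  0.83 -0.04]
xyz [ -47.4   -1.5 -128.6] rot [0.001 0.109 0.001] n 3.0
```

```bash
python3 -m jog '[{"x":-15,"y":0,"z":-42,"ax":0,"ay":0.04,"az":0,"grip":25},{"x":-31,"y":0,"z":-84,"ax":0,"ay":0.08,"az":0,"grip":25},{"x":-42,"y":0,"z":-115,"ax":0,"ay":0.1,"az":0,"grip":25},{"x":-47,"y":0,"z":-128,"ax":0,"ay":0.109,"az":0,"grip":25},{"x":-47,"y":20,"z":-128,"ax":0,"ay":0.109,"az":0,"grip":25}]'
python3 -m jog '[{"x":0,"y":30,"z":0,"ax":0,"ay":0,"az":0,"grip":25},{"x":0,"y":65,"z":0,"ax":0,"ay":0,"az":0,"grip":25},{"x":0,"y":75,"z":0,"ax":0,"ay":0,"az":0,"grip":25},{"x":0,"y":75,"z":0,"ax":0,"ay":0,"az":0,"grip":25},{"x":0,"y":75,"z":0,"ax":0,"ay":0,"az":0,"grip":25}]'
python3 -c "
from h import *
w=get_image('wrist')
crop(w,0,0,640,480,1,'w32.png',[circle(420,-221.7,27,27)])
st();rel(420,-221.7,60,.11)"
```

```text
clock: 39.1
eef_pos: [422.1, -222.2, 204.4]
tool_rot: [-1.575, -0.004, 0.106]
force: [0.9, 0.6, -1.6]
width: 39.4
clock: 39.6
eef_pos: [421.8, -219.1, 128.8]
tool_rot: [-1.572, -0.001, 0.112]
force: [-0.2, 0.0, 0.7]
width: 39.2
39.65 [ 422.  -219.4  129. ] [-1.572 -0.002  0.112] [ 0.3  0.  -0.6] 39.3 [ 0.8   0.57 -0.54  2.07  0.49  0.63  0.03]
xyz [-2.4 69.  -2. ] rot [0.002 0.002 0.002] n 2.0
```

View pics/w32.png

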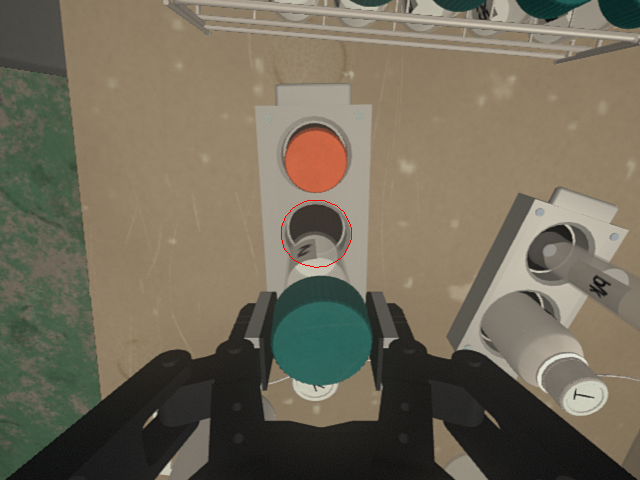

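```bash
python3 -m jog '[{"x":-1,"y":5,"z":-2,"ax":0,"ay":0,"az":0,"grip":25},{"x":-1,"y":25,"z":-2,"ax":0,"ay":0,"az":0,"grip":25},{"x":-1,"y":45,"z":-2,"ax":0,"ay":0,"az":0,"grip":25},{"x":-1,"y":58,"z":-2,"ax":0,"ay":0,"az":0,"grip":25},{"x":-1,"y":62,"z":-2,"ax":0,"ay":0,"az":0,"grip":25}]'
python3 -m jog '[{"x":0,"y":1,"z":0,"ax":0,"ay":0,"az":0,"grip":25},{"x":0,"y":1,"z":0,"ax":0,"ay":0,"az":0,"grip":25}]'
```

```text
clock: 40.15
eef_pos: [419.5, -221.6, 65.0]
tool_rot: [-1.571, 0.001, 0.111]
force: [0.0, 1.2, -0.2]
width: 39.0
clock: 40.35
eef_pos: [420.4, -221.8, 65.2]
tool_rot: [-1.572, -0.001, 0.111]
force: [0.4, 0.7, 0.1]
width: 39.6
```

```bash
python3 -m jog '[{"x":0,"y":3,"z":0,"ax":0,"ay":0,"az":0,"grip":25},{"x":0,"y":4.5,"z":0,"ax":0,"ay":0,"az":0,"grip":25},{"x":0,"y":4.5,"z":0,"ax":0,"ay":0,"az":0,"grip":25}]'
python3 -m jog '[{"x":0,"y":1.2,"z":0,"ax":0,"ay":0,"az":0,"grip":25},{"x":0,"y":1.2,"z":0,"ax":0,"ay":0,"az":0,"grip":25},{"x":0,"y":1.2,"z":0,"ax":0,"ay":0,"az":0,"grip":25}]'
python3 -c "
from h import *
w=get_image('wrist')
crop(w,0,0,640,480,1,'w33.png')"
```

```text
clock: 40.65
eef_pos: [419.9, -221.6, 60.2]
tool_rot: [-1.571, 0.0, 0.111]
force: [0.5, 0.3, -0.1]
width: 39.2
clock: 40.95
eef_pos: [420.1, -221.8, 59.6]
tool_rot: [-1.572, 0.0, 0.111]
force: [-1.1, -0.2, 6.9]
width: 39.3
```

View pics/w33.png

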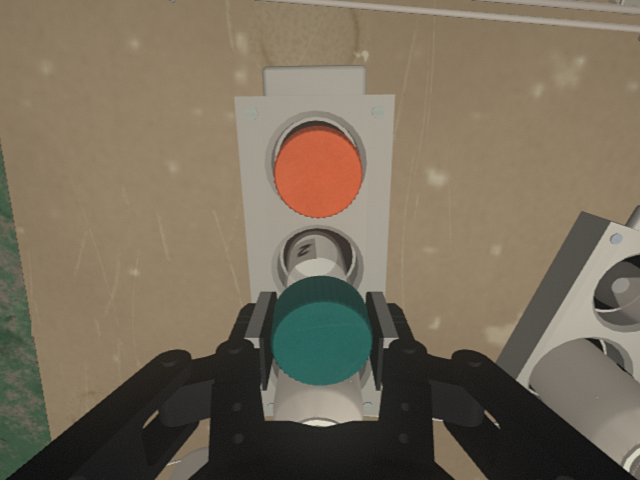

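Tube down in the middle well with floor contact. Release and retreat.

```bash
python3 -m jog '[{"x":0,"y":-1,"z":0,"ax":0,"ay":0,"az":0,"grip":25},{"x":0,"y":-1,"z":0,"ax":0,"ay":0,"az":0,"grip":45},{"x":0,"y":-1,"z":0,"ax":0,"ay":0,"az":0,"grip":65},{"x":0,"y":-1,"z":0,"ax":0,"ay":0,"az":0,"grip":65},{"x":0,"y":-1,"z":0,"ax":0,"ay":0,"az":0,"grip":65}]'; 
python3 -m jog '[{"x":0,"y":-10,"z":0,"ax":0,"ay":0,"az":0,"grip":65},{"x":0,"y":-50,"z":0,"ax":0,"ay":0,"az":0,"grip":65},{"x":0,"y":-100,"z":0,"ax":0,"ay":0,"az":0,"grip":65},{"x":0,"y":-150,"z":0,"ax":0,"ay":0,"az":0,"grip":65},{"x":0,"y":-190,"z":0,"ax":0,"ay":0,"az":0,"grip":65}]'; 
python3 -m jog '[{"x":10,"y":-20,"z":40,"ax":0,"ay":0,"az":0,"grip":65},{"x":20,"y":-20,"z":85,"ax":0,"ay":0,"az":0,"grip":65},{"x":30,"y":-20,"z":130,"ax":0,"ay":0,"az":0,"grip":65},{"x":40,"y":-20,"z":175,"ax":0,"ay":0,"az":0,"grip":65},{"x":50,"y":-20,"z":210,"ax":0,"ay":0,"az":0,"grip":65}]'; 
python3 -m jog '[{"x":0,"y":0,"z":0,"ax":0,"ay":0,"az":0,"grip":65},{"x":0,"y":0,"z":0,"ax":0,"ay":0,"az":0,"grip":65}]'; 
python3 -c "
from h import *
st()
crop(get_image('top'),60,130,500,335,1.8,'t9.png')
t=get_image('top')
crop(t,330,170,490,330,4,'t10.png',[circle(428.5,-289,108,16),circle(420,-221.7,102,20.5),circle(413,-162.7,61,20.5),circle(610,-217.7,164,17),circle(598.5,-284.5,108,16)])
crop(get_image('scene'),290,160,450,280,5,'s9.png')"
```

```text
clock: 41.5
eef_pos: [419.9, -221.5, 59.8]
tool_rot: [-1.571, 0.0, 0.111]
force: [-0.9, 0.5, 0.1]
width: 64.9
clock: 42.0
eef_pos: [420.3, -221.0, 253.3]
tool_rot: [-1.572, -0.002, 0.112]
force: [0.2, -0.3, 0.6]
width: 65.4
clock: 42.5
eef_pos: [445.9, -4.3, 270.8]
tool_rot: [-1.571, -0.0, 0.113]
force: [0.9, 0.7, -0.3]
width: 65.2
clock: 42.7
eef_pos: [446.1, -6.6, 270.2]
tool_rot: [-1.572, 0.0, 0.113]
force: [0.5, -0.6, 0.6]
width: 65.1
42.7 [446.1  -6.6 270.2] [-1.572  0.     0.113] [ 0.5 -0.6  0.6] 65.1 [ 0.53  0.34 -0.76  1.97  0.29  0.94 -0.26]
```

View pics/t9.png

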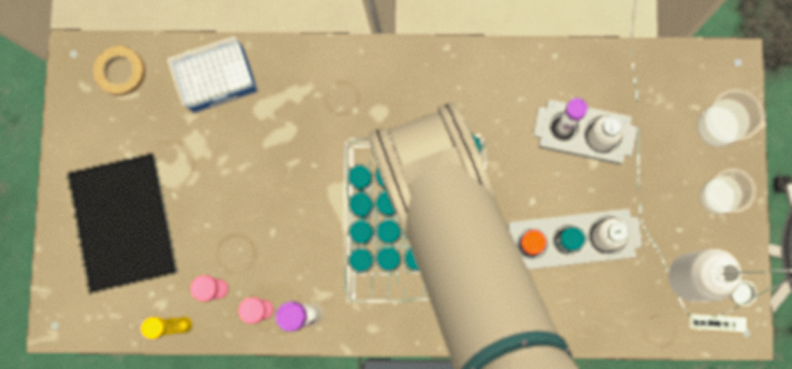

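View pics/t10.png

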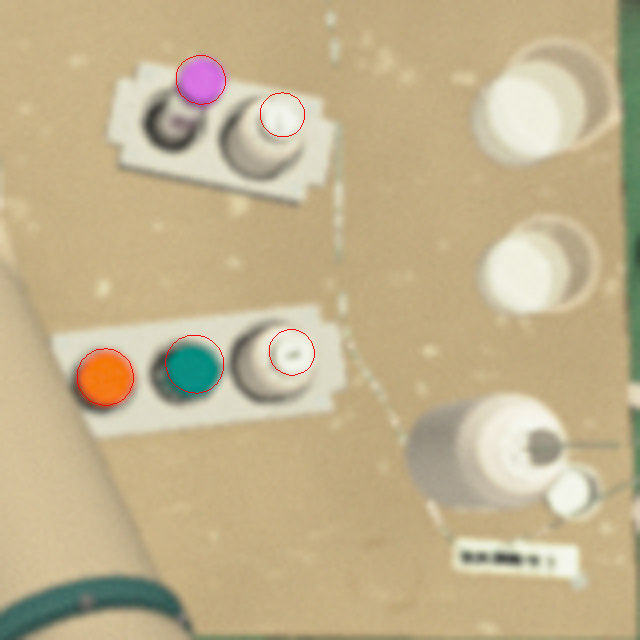

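View pics/s9.png

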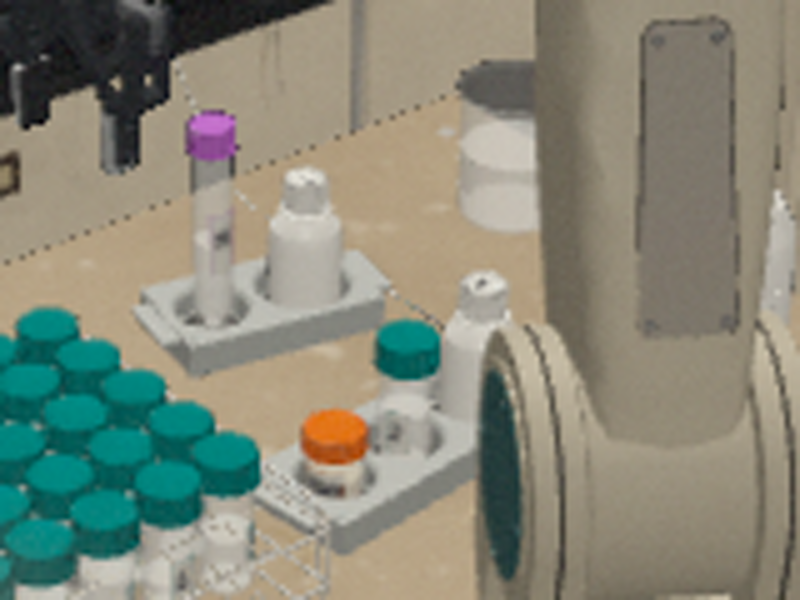

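```bash
python3 -c "
from cell import *
print(finish_job())"
```

```text
the job is handed in; nothing more can be done
None
```

Both kits are made up and the job is handed in at about 43 s on the robot's clock.

- **Water kit (two-well carrier):** one reagent bottle is in the wide well. The smaller purple tall tube is in the narrow well.
- **Sediment kit (three-well carrier):** the other reagent bottle is in the wide well, the teal sample tube in the middle well and the squat jar in the end well.

**Last checks:**
- Each item pressed lightly on its well floor (7–14 N) at the height expected for it before I let go.
- The final top and scene pictures show all five upright, with the caps within a few mm of where they should be.
- The pink, yellow and large purple look-alikes are still in their places. So are the beakers and the tip box.
- The gripper ended well clear, with no force on the tool.

**What did not go as expected:**
- The first close on the jar missed. The fingertips stood roughly 15–25 mm higher than the tool description gives, and the fingers shut just above its cap. The jar did not move, and I regripped lower.
- The same offset means the tall tube was held by its cap.
- The tall tube leaned about 2° in the grip. I straightened it before lowering it in.
- The top camera's positions were 2–4 mm off from the wrist camera's. I used the wrist view for the grasps and placings.

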